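# Clear the impression tray and close the articulator

## Task

The finished blue impression tray is still sitting on the lower cast of the open articulator. Lift it off by its handle and lay it gently, handle side up and flat, on the floor of the blue case pan; then swing the articulator's upper arm down gently, under control all the way, until it is fully closed with its pin on the little table below. Leave everything else on the bench where it is.

Things in the scene. Friction and masses are not known exactly. Their poses are not given: they have to be found in the camera images.
- articulator: dental articulator, aluminium, fixed to the bench. Origin: on the bench straight below its hinge axis; -x points to its front (towards the robot's right, 60 to 89 degrees round from world -x), z up. Hinge axis along its y, 112 mm high, on two posts at y = +-52 mm. Base stem 46 mm wide, to 133 mm in front of the origin, top 14 mm high. Incisal table: steel disc, 34 mm wide, top 24 mm high, 118 mm in front
- lower_teeth (a point): middle of the lower cast at the height of its tooth tops: 70 mm in front of the articulator's origin, 66 mm high. The yellow stone cast is 68 mm wide and 64 mm long, its base ends 52 mm high, the teeth stand 14 mm above that; it is fixed
- upper_arm (a joint): opening angle of the articulator's upper arm, rad: 0 = closed (arm level, pin on the incisal table), 1.57 = straight up, stop at 1.9; starts at 1.2 to 1.45. Stiff hinge: it stays where it is left; 1 to 4 N at the arm's end moves it. It carries the upper cast, 68 mm wide, 38 to 102 mm in front of the hinge axis, down to 46 mm below it when closed
- bar_grip (a point): point in the middle of the upper arm's bar where the pin passes through it, 118 mm in front of the hinge axis and (closed) 12 mm above it; moves with the arm. The bar is 22 mm wide (along the hinge axis), 10 mm thick and ends 130 mm in front of the axis; grip it here across its width from above, letting it turn between the pads as it swings
- pin_tip (a point): lower end of the steel incisal pin, 8 mm thick, 125 mm long, at right angles to the bar, 118 mm in front of the hinge axis; tip 88 mm below the axis when closed. While the arm is open, pin and upper cast hang over the tray: an upright gripper does not fit at its handle; one that comes in from the front, its back leaning about 35 degrees away from the articulator, does
- tray: blue rigid resin impression tray, about 45 g, loose, on the lower teeth: horseshoe 70 mm wide, 64 mm long, 11.5 mm high, handle in front. Its skirts hang 8 mm down round the teeth with 2 mm play: lift it straight up 10 mm or more before moving it sideways. Origin: centre of its underside (skirts' lower edge), -x to the handle, z up. On the cast: 58 mm high, 69 mm in front of the articulator's origin
- tray_handle (a point): centre of the tray's handle bar, 47 mm in front (-x) of and 22.5 mm above the tray's origin: the bar is 14 mm wide (along y), 12 mm high, 34 mm long (along x)
- pan_blue: blue open case pan, 240 (x) by 150 (y) by 30 mm high, walls and floor 4 mm thick, stays in place. Origin: centre of its underside. A plaster-stone cast stands in its far (+x) end; from 40 mm beyond its centre back to the near (-x) wall the floor is free. It is on either the left or the right side of the articulator
- pan_red: red case pan of the same size on the other side, belongs to another case; not to be used
- cast_a: loose stone cast with teeth, 64 by 68 by 27 mm, in the far end of the blue pan; leave it alone. Origin: centre of its underside
- cast_b: the same kind of cast in the red pan; leave it alone
- plaster_knife: plaster knife, 180 mm long, 16 mm high, wooden handle, lying on the bench near the robot; leave it alone. Origin: on the bench under the middle
- wax_spatula: wax spatula with red handle, 172 mm long, 12 mm high, lying on the bench near the robot; leave it alone. Origin: on the bench under the middle
- mixing_bowl: green mixing bowl, 108 mm wide, 75 mm high, behind the articulator; leave it alone. Origin: centre of its underside
- bottle: amber bottle, 62 mm wide, 150 mm high, behind the articulator; leave it alone. Origin: centre of its underside
- jar: clear jar with red lid, 76 mm wide, 85 mm high, behind the articulator; leave it alone. Origin: centre of its underside
Things that resemble listed ones, but are neither listed nor needed, are in the scene too. What is shaped like the articulator but pink is not meant.

How it is judged:
By the outcome, as a careful person would: the job done as asked, in the order asked, and still so for the second after the job is handed in, with the robot touching nothing.
It also fails if it takes over 72 s, if anything falls off the work surface, if the arm or the gripper's body presses on something with over 40 N, if the wrist force passes 120 N, or if a joint passes its speed limit or range.

## Robot

A 6-joint arm with a two-finger parallel gripper is mounted at the origin on the work surface. World frame = base frame: x ahead of the robot, y to its left, z up, the work surface at z = 0. Lengths are in m, angles in degrees, forces in N, time in s.
With the tool pointing down it reaches from about 0.3 to 0.875 m from the base axis. Payload 6.4 kg.
Tool frame: the origin (TCP) lies at the very end of the fingers, on their centre line; the grasp point (between the pads) lies 19 mm behind it; x points along the fingers, y is the direction in which the jaws open and shut, and the axes are right-handed (so a half turn about x gives the same grasp; the last joint's range is limited). The gripper opens to 85 mm and grips with 20 to 120 N. Pads are 22 mm wide; open, the fingers measure 114 mm over their backs; the gripper's body (76 mm by 85 mm) begins 54 mm behind the grasp point. The pads swing forward as they close: fully open they stand 13 mm farther back than shut.
Start: joints at [-11.82, 10.359, 92.074, -0, 77.567, -11.82], TCP at [0.575, 0, 0.231] pointing down, gripper open.
Joint ranges: [-171.53, 171.53], [-51.25, 118.39], [17.06, 147.69], [-65.23, 245.23], [0, 150.52], [-178.68, 178.68]. Speed limits (degrees/s): [147.25, 147.25, 172.46, 180, 180, 180].

## Interface

Orientations are given as [roll, pitch, yaw] about the fixed x, y, z axes, in that order (R = Rz(yaw) Ry(pitch) Rx(roll)).
In Python, from station import r, imaging, models gives the robot as it stands.
- The arm moves only by the tool play_rows, never from a script. Its argument "moves" is a list that holds one entry, the list of rows, each a list of 7 numbers: the finger opening in mm, from 0 to 85.4, then the shift along the tool's x, y, z in mm, then the turn, a rotation vector about the tool's x, y, z in degrees. In form: [[[hand, tx, ty, tz, wx, wy, wz], ...]]. A call has exactly 5 rows; each row shifts and turns the pose as measured when the row begins, along the tool's axes as they then stand; what a row does not reach is not made up. A row lasts 1/12 s, in which the tool goes at most 41.7 mm and 7.16 degrees, less where a joint would pass 70% of its speed; a pose out of reach is approached as far as the arm can. A call is refused whole if a number of a shift passes 41.7 or a number of a turn 7.16, either way. A call with a gripper value outside its range is refused whole. The fingers move at their own pace and stop on an object; "newtons" is the grip in N (left out, the last holds). Time passes only in rows, so rows that do not move let the fingers close, or fill a call up. It gives the time, the measured TCP pose, the force and the opening at its end, in the units of the state.
- r.sense(): the state, without advancing time (a new reading comes with each control period).
- imaging.capture(name): name is "scene" or "side" or "wrist"; returns the picture (384x512x3 uint8, red, green, blue); there is no depth.
- imaging.camera_model(name): a dict with "fx", "fy", "cx", "cy" (pixels), "R" (3x3) and "t" (3): a world point X has camera coordinates R X + t; the wrist camera has in their place "T_tool_cam" (4x4, takes a point from camera to tool coordinates, whose origin is the TCP and whose axes are the tool frame's). Camera axes: x right, y down, z forward; pixel columns grow to the right and rows downward; lengths in m; the calibration is good to about 2 mm. A picture is of the moment at which its call begins: read the wrist's pose just before it. camera_model takes no time and is no camera call.
- r.sign_off(): hands the job in, once; it reports no verdict.
Trained networks look in the newest picture that a camera, given by its name, has taken for a name from the list of things; names that differ only in an ending like _2 or _b are one class to them, and where a whole thing is asked for, a point or a joint stands for the part that bears it (a point fixed in the world has none). Each returns a list of dicts, best first, with "confidence" (0 to 1); they miss things now and then, are a little off and sometimes report something else, mostly with a low value. They report only what shows in the picture. A call takes as long as a camera call. They do not tell look-alikes from the thing itself.
- models.search_frame(camera, label): "position" ([column, row] in pixels, amid what is visible of it).
The state is a dict: "t": time; "q": joint angles; "qd": joint speeds; "joint_torque": joint torques, N m; "tcp_pos": TCP position; "orientation": TCP orientation; "contact_force": force on the tool from outside, world axes, zero at the start; "ft_torque": the same for the moment, N m; "width": finger opening in m.
Only numpy, scipy, OpenCV 4.12 (cv2) and the standard library are available. Lean on these libraries where they do the work, as an engineer would, in place of code of your own. Each camera call takes 0.05 s, during which the arm holds its last target. There are 200 camera calls.

## Working session

There is one attempt and no reset: what is moved stays moved. The work goes in short steps, Python scripts to look and compute and a tool call to move; the robot and the scene stay as the last step left them, time stands still between calls to the robot, and variables do not carry over. Pictures are saved under pics/ and viewed, about 8 in all and at most 12, crops included, and the job is handed in when it is done.

Besides the shell and the picture viewer there is one more tool, called after "Call:" by a JSON object that holds its "api" and its "payload", one argument or row to a line. play_rows: Moves the arm, as the interface text tells. Its arguments: {"type":"object","properties":{"moves":{"type":"array","items":{"type":"array","items":{"type":"array","items":{"type":"number"}}}},"newtons":{"type":"number"}},"required":["moves"]}

```bash
ls; mkdir -p pics; python3 - <<'E'
from station import r, imaging, models
import cv2, numpy as np
s=r.sense(); print(s)
for n in ("scene","side"):
    im=imaging.capture(n); cv2.imwrite(f"pics/{n}0.png",im[:,:,::-1])
    m=imaging.camera_model(n); print(n,m)
    for l in ("articulator","lower_teeth","upper_arm","bar_grip","pin_tip","tray","tray_handle","pan_blue","cast_a"):
        print(l,[(np.round(d["position"]).tolist(),round(d["confidence"],2)) for d in models.search_frame(n,l)[:4]])
print(r.sense()["t"], imaging.camera_model("wrist"))
a=cv2.imread("pics/scene0.png");b=cv2.imread("pics/side0.png")
E
```

```text
pics
{'t': 0.0, 'q': array([-1.18218526e+01,  1.04019311e+01,  9.21334439e+01, -5.93546495e-04,
        7.75666552e+01, -1.18210718e+01]), 'qd': array([-0.01477984,  0.032006  ,  0.02495231,  0.09942948, -0.07545484,
       -0.00794032]), 'joint_torque': array([ 3.41415571e-04, -4.44869328e+01, -3.51340663e+01, -2.51131587e-04,
        9.11703974e-03,  3.43231875e-05]), 'tcp_pos': array([5.74436161e-01, 1.14830802e-04, 2.30368702e-01]), 'orientation': array([-101.4957106 ,   89.89796805,  168.50363684]), 'contact_force': array([-0.66764494,  0.56876359,  0.42224187]), 'ft_torque': array([ 0.00361477,  0.00653224, -0.01854153]), 'width': 0.08541668181503474}
scene {'fx': 422.82539779038774, 'fy': 422.82539779038774, 'cx': 251.0575759778896, 'cy': 196.19918027573777, 'R': array([[-5.86730724e-01,  8.09781968e-01, -4.70753380e-04],
       [ 5.84817178e-01,  4.23329348e-01, -6.91940121e-01],
       [-5.60121350e-01, -4.06257833e-01, -7.21954740e-01]]), 't': array([ 0.31865985, -0.30008607,  1.54484982])}
articulator [([396.0, 202.0], 0.63), ([252.0, 185.0], 0.45)]
lower_teeth [([253.0, 2
[... 1012 characters left out ...]
]
pin_tip [([257.0, 150.0], 0.71), ([122.0, 156.0], 0.69)]
tray [([262.0, 189.0], 0.79)]
tray_handle [([263.0, 194.0], 0.9)]
pan_blue [([198.0, 161.0], 0.82), ([351.0, 209.0], 0.64)]
cast_a [([342.0, 278.0], 0.76), ([222.0, 149.0], 0.72)]
1.0 {'fx': 283.7718786266628, 'fy': 283.7718786266628, 'cx': 252.1925022884409, 'cy': 192.76618158568706, 'T_tool_cam': array([[ 1.11895661e-04, -3.09773320e-01,  9.50810432e-01,
        -1.42195812e-01],
       [ 9.99999728e-01, -6.57980235e-04, -3.32053942e-04,
        -5.96929742e-04],
       [ 7.28475924e-04,  9.50810211e-01,  3.09773162e-01,
        -7.92314011e-02],
       [ 0.00000000e+00,  0.00000000e+00,  0.00000000e+00,
         1.00000000e+00]])}
```

```bash
python3 - <<'E'
import cv2,numpy as np
a=cv2.imread("pics/scene0.png");b=cv2.imread("pics/side0.png")
cv2.imwrite("pics/s1.png",cv2.resize(a[110:350,100:420],None,fx=2.5,fy=2.5,interpolation=cv2.INTER_CUBIC))
cv2.imwrite("pics/s2.png",cv2.resize(b[90:330,100:420],None,fx=2.5,fy=2.5,interpolation=cv2.INTER_CUBIC))
E
```

```text
(no output)
```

View pics/s1.png

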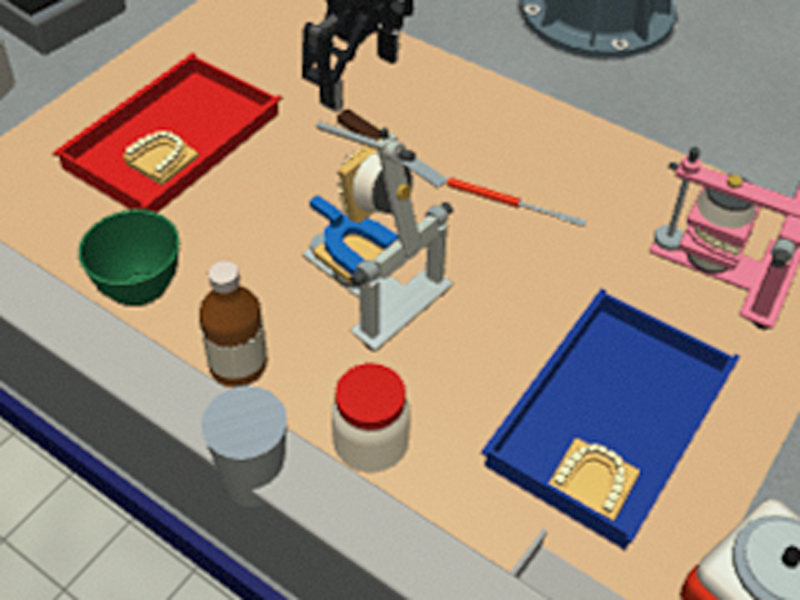

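View pics/s2.png

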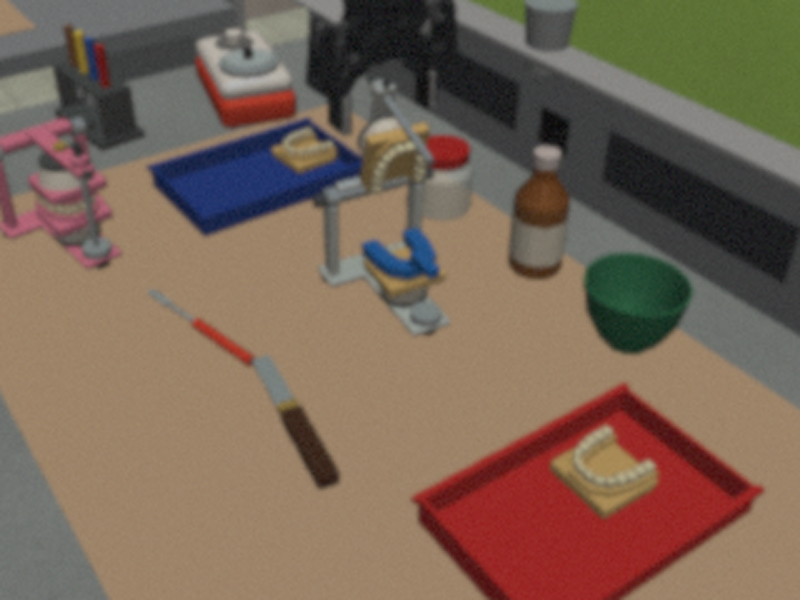

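The articulator meant is the grey one (scene 252,185; side 252,163). The pink one (scene 396,202; side 127,169) is the look-alike. The blue tray sits on the grey one's lower cast (handle tip at scene ~(228,191)). The blue pan (scene 347,272) is on the robot's left, with its cast at the far end. Next I'll fit the poses from picked points.

```bash
cat > h.py <<'E'
import numpy as np
from station import r, imaging, models
from scipy.spatial.transform import Rotation as Ro
from scipy.optimize import least_squares
def proj(m,X):
    c=np.asarray(X)@np.asarray(m["R"]).T+m["t"]; return np.c_[m["fx"]*c[:,0]/c[:,2]+m["cx"],m["fy"]*c[:,1]/c[:,2]+m["cy"]]
def ray_z(m,p,z):
    d=np.linalg.inv(m["R"])@[(p[0]-m["cx"])/m["fx"],(p[1]-m["cy"])/m["fy"],1]; c=-np.asarray(m["R"]).T@m["t"]
    return c+d*(z-c[2])/d[2]
def art(P,x,y,a):  # articulator -> world
    return (Ro.from_euler("z",a,degrees=True).apply(np.asarray(P,float)))+[x,y,0]
def arm(P,th): # closed-position points relative to origin, rotate about hinge axis, open by th rad
    P=np.asarray(P,float)-[0,0,.112]; return Ro.from_euler("y",th).apply(P)+[0,0,.112]
def tool():
    s=r.sense(); return s["tcp_pos"],Ro.from_euler("xyz",s["orientation"],degrees=True)
E
python3 - <<'E'
from h import *
S=imaging.camera_model("scene");D=imaging.camera_model("side")
so=lambda u,v:(100+u/2.5,110+v/2.5); do=lambda u,v:(100+u/2.5,90+v/2.5)
fix=[(S,[0,.052,.112],so(365,272)),(S,[0,-.052,.112],so(445,212)),(D,[-.118,0,.024],do(427,313)),
     (D,[0,-.052,.112],do(415,180)),(D,[0,.052,.112],do(330,192))]
fix=[(S,[0,-.052,.112],so(365,272)),(S,[0,.052,.112],so(445,212)),(D,[-.118,0,.024],do(427,313)),
     (D,[0,-.052,.112],do(415,180)),(D,[0,.052,.112],do(330,192))]
mov=[(S,[-.118,0,.024],so(320,125)),(D,[-.118,0,.024],do(430,162)),(S,[-.118,0,.124],so(390,147)),(D,[-.118,0,.124],do(382,92))]
tr=[(S,[-.069-.064,0,.0805],so(316,203)),]
def res(p):
    o=[]
    for m,P,px in fix+tr: o.append(proj(m,[art(P,*p[:3])])[0]-px if 1 else 0)
    for m,P,px in mov: o.append(proj(m,art(arm([P],p[3]),*p[:3]))[0]-px)
    return np.ravel(o)
f=least_squares(res,[.55,0,75,1.3],x_scale=[.01,.01,5,.1],loss="soft_l1")
x,y,a,th=f.x;print(f.x);print(np.round(res(f.x).reshape(-1,2),1))
for n,P in dict(handle=[-.116,0,.0805],bar=arm([[-.118,0,.124]],th)[0],tip=arm([[-.118,0,.024]],th)[0],table=[-.118,0,.024]).items(): print(n,np.round(art([P],x,y,a)[0],4))
for nm,p,f2 in (("scene",(239,206),S),("side",(263,194),D)): print(nm,ray_z(f2,p,.0805))
# pan corners (top, z=.03) scene: corners in crop
for c in ((485,455),(600,293),(738,357),(628,548)): print("pan",np.round(ray_z(S,so(*c),.03),4))
for c in ((152,172),(310,122),(207,230)): print("pan side",np.round(ray_z(D,do(*c),.03),4))
E
```

```text
[ 0.62716822  0.09211429 81.86636546  1.28127136]
[[ 0.6 -0.4]
 [-3.4  1.9]
 [-1.9 -2. ]
 [-0.2 -2.5]
 [-0.5  1.3]
 [-0.9 -1.1]
 [-0.5 -0.2]
 [-0.9 -0.6]
 [-1.1  0.6]
 [ 0.   0.7]]
handle [ 0.6108 -0.0227  0.0805]
bar [0.624  0.0701 0.2285]
tip [ 0.6105 -0.0247  0.2   ]
table [ 0.6105 -0.0247  0.024 ]
scene [0.6337905  0.02627064 0.0805    ]
side [ 0.60081992 -0.00963033  0.0805    ]
pan [0.7411 0.2687 0.03  ]
pan [0.5    0.2639 0.03  ]
pan [0.4931 0.4174 0.03  ]
pan [0.7466 0.4206 0.03  ]
pan side [0.4903 0.3928 0.03  ]
pan side [0.7313 0.3991 0.03  ]
pan side [0.4877 0.2297 0.03  ]
```

```bash
cat >> h.py <<'E'
def Rt(a,lean):
    t=np.radians(lean); d=[np.sin(t),0,-np.cos(t)]; y=[0,1,0]
    return Ro.from_euler("z",a,degrees=True)*Ro.from_matrix(np.c_[d,y,np.cross(d,y)])
def plan(p,Rg,show=True):
    c,R=tool(); v=R.inv().apply(np.asarray(p)-c)*1000; w=(R.inv()*Rg).as_rotvec(degrees=True)
    print("shift mm",np.round(v,1),"rot",np.round(w,1)); return v,w
E
python3 - <<'E'
from h import *
c,R=tool(); print(np.round(R.as_matrix(),2))
T=imaging.camera_model("wrist")["T_tool_cam"]
G=Rt(82,35); h=np.array([.611,-.023,.0805])
# candidate view pose: backed off along tool x
for b in (.08,.1,.13):
    p=h+G.apply([.019-b,0,0])+[0,0,0]
    print(b,p); plan(p,G)
    X=G.inv().apply(np.array([h,[.6105,-.0247,.2],[.624,.07,.2285]])-p)
    print(np.round((np.c_[X,np.ones(3)]@np.linalg.inv(T).T)[:,:3],3))
E
```

```text
[[-0.  1.  0.]
 [ 0.  0. -1.]
 [-1. -0. -0.]]
0.08 [ 0.60613059 -0.05764766  0.13046827]
shift mm [100.8  31.1  57.7] rot [-164.4   -3.6   51.8]
[[0.001 0.012 0.218]
 [0.001 0.107 0.145]
 [0.001 0.187 0.204]]
0.1 [ 0.60453406 -0.06900755  0.14685132]
shift mm [84.4 29.5 69. ] rot [-164.4   -3.6   51.8]
[[0.001 0.006 0.237]
 [0.001 0.101 0.164]
 [0.001 0.181 0.223]]
0.13 [ 0.60213927 -0.08604738  0.17142588]
shift mm [59.9 27.1 86.1] rot [-164.4   -3.6   51.8]
[[ 0.001 -0.003  0.265]
 [ 0.001  0.091  0.192]
 [ 0.001  0.172  0.251]]
```

```bash
cat > ik.py <<'E'
from h import *
# tool frame: x=axis6. B maps (z-forward frame) so that R = Rz(q1)Ry(q2+q3)Rz(q4)Ry(q5)Rz(q6) C
def fk(q): return Ro.from_euler("ZYZYZ",[q[0],q[1]+q[2],q[3],q[4],q[5]],degrees=True) if 0 else Ro.from_euler("Z",q[0],degrees=True)*Ro.from_euler("Y",q[1]+q[2],degrees=True)*Ro.from_euler("Z",q[3],degrees=True)*Ro.from_euler("Y",q[4],degrees=True)*Ro.from_euler("Z",q[5],degrees=True)
q0=[-11.82,10.359,92.074,0,77.567,-11.82]
R0=Ro.from_matrix(np.array([[0,1,0],[0,0,-1],[-1,0,0.]]))
C=fk(q0).inv()*R0
def wr(R,q1,q23):
    A=Ro.from_euler("Z",q1,degrees=True)*Ro.from_euler("Y",q23,degrees=True)
    M=A.inv()*R*C.inv(); e=M.as_euler("ZYZ",degrees=True)
    f=lambda e,s:np.round([(e[0]+s+65)%360-65,e[1] if s==0 else -e[1],(e[2]+s+180)%360-180])
    return f(e,0),f(e,180)
if __name__=="__main__":
    print(np.round(C.as_matrix(),2))
    for n,R in (("lean35",Rt(82,35)),("lean35flip",Rt(82,35)*Ro.from_euler("x",180,degrees=True)),("up",Rt(82,0)),("upflip",Rt(82,0)*Ro.from_euler("x",180,degrees=True))):
        for q1 in (-28,0,18): print(n,q1,wr(R,q1,102),wr(R,q1,130))
E
python3 ik.py
```

```text
[[ 0. -1. -0.]
 [ 0.  0. -1.]
 [ 1.  0.  0.]]
lean35 -28 (array([ 33.,  91., 157.]), array([213., -91., -23.])) (array([ 36.,  68., 141.]), array([216., -68., -39.]))
lean35 0 (array([ 36.,  76., 180.]), array([216., -76.,  -0.])) (array([ 45.,  54., 160.]), array([225., -54., -20.]))
lean35 18 (array([  35.,   65., -165.]), array([215., -65.,  15.])) (array([ 48.,  44., 172.]), array([228., -44.,  -8.]))
lean35flip -28 (array([ 33.,  91., -23.]), array([213., -91., 157.])) (array([ 36.,  68., -39.]), array([216., -68., 141.]))
lean35flip 0 (array([36., 76., -0.]), array([216., -76., 180.])) (array([ 45.,  54., -20.]), array([225., -54., 160.]))
lean35flip 18 (array([35., 65., 15.]), array([ 215.,  -65., -165.])) (array([48., 44., -8.]), array([228., -44., 172.]))
up -28 (array([  0.,  78., 160.]), array([180., -78., -20.])) (array([  0.,  50., 160.]), array([180., -50., -20.]))
up 0 (array([   0.,   78., -172.]), array([180., -78.,   8.])) (array([   0.,   50., -172.]), array([180., -50.,   8.]))
up 18 (array([   0.,   78., -154.]), array([180., -78.,  26.])) (array([   0.,   50., -154.]), array([180., -50.,  26.]))
upflip -28 (array([ -0.,  78., -20.]), array([180., -78., 160.])) (array([  0.,  50., -20.]), array([180., -50., 160.]))
upflip 0 (array([-0., 78.,  8.]), array([ 180.,  -78., -172.])) (array([-0., 50.,  8.]), array([ 180.,  -50., -172.]))
upflip 18 (array([-0., 78., 26.]), array([ 180.,  -78., -154.])) (array([-0., 50., 26.]), array([ 180.,  -50., -154.]))
```

Call:
{"api": "play_rows", "payload": {
  "moves": [
    [[85,-6,0,40,0,0,0],[85,-6,0,40,0,0,0],[85,0,0,40,0,0,0],[85,0,0,40,0,0,0],[85,0,0,40,0,0,0]]
  ]
}}

```text
t: 1.42
tcp_pos: [0.5764, -0.1973, 0.2439]
orientation: [157.7, 89.8, 68.5]
contact_force: [0.8, -0.5, 0.3]
width: 0.0852
```

Call:
{"api": "play_rows", "payload": {
  "moves": [
    [[85,0,0,0,7.1,0,0],[85,0,0,0,7.1,0,0],[85,0,0,0,7.1,0,0],[85,0,0,0,7.1,0,0],[85,0,0,0,7.1,0,0]]
  ]
}}

```text
t: 1.83
tcp_pos: [0.5751, -0.2099, 0.2434]
orientation: [95.3, 89.9, -29.9]
contact_force: [-0.2, 0.4, 0.4]
width: 0.0853
```

Call:
{"api": "play_rows", "payload": {
  "moves": [
    [[85,0,0,0,7.1,0,0],[85,0,0,0,7.1,0,0],[85,0,0,0,7.1,0,0],[85,0,0,0,7.1,0,0],[85,0,0,0,7.1,0,0]]
  ]
}}

```text
t: 2.25
tcp_pos: [0.5748, -0.2106, 0.243]
orientation: [133.9, 90.0, -27.2]
contact_force: [0.8, -0.7, -0.6]
width: 0.0848
```

Call:
{"api": "play_rows", "payload": {
  "moves": [
    [[85,0,0,0,7.1,0,0],[85,0,0,0,7.1,0,0],[85,0,0,0,7.1,0,0],[85,0,0,0,7.1,0,0],[85,0,0,0,7.1,0,0]]
  ]
}}

```text
t: 2.67
tcp_pos: [0.5747, -0.2107, 0.2427]
orientation: [-176.8, 90.0, -13.6]
contact_force: [0.4, 0.2, -0.5]
width: 0.0849
```

Call:
{"api": "play_rows", "payload": {
  "moves": [
    [[85,0,0,0,7.1,0,0],[85,0,0,0,7.1,0,0],[85,0,0,0,7.1,0,0],[85,0,0,0,7.1,0,0],[85,0,0,0,7.1,0,0]]
  ]
}}

```text
t: 3.08
tcp_pos: [0.5747, -0.2106, 0.2425]
orientation: [22.1, 90.0, 149.4]
contact_force: [0.0, 0.5, 0.2]
width: 0.085
```

Call:
{"api": "play_rows", "payload": {
  "moves": [
    [[85,0,0,0,7.1,0,0],[85,0,0,0,7.1,0,0],[85,0,0,0,7.1,0,0],[85,0,0,0,7.1,0,0],[85,0,0,0,7.1,0,0]]
  ]
}}

```text
t: 3.5
tcp_pos: [0.5746, -0.2106, 0.2422]
orientation: [55.7, 90.0, 147.3]
contact_force: [-0.3, 0.6, 0.7]
width: 0.0849
```

```bash
python3 - <<'E'
from h import *
s=r.sense(); print(s["t"],np.round(s["tcp_pos"],3),np.round(s["q"],1))
G=Rt(82,35); h=np.array([.611,-.023,.0805]); plan(h+G.apply([.019-.12,0,0]),G)
E
```

```text
3.5 [ 0.575 -0.211  0.242] [-31.2  14.5  85.8   0.   79.7 147.2]
shift mm [ 79.  -31.9 129.4] rot [  9.2 -34.9  -2.9]
```

Call:
{"api": "play_rows", "payload": {
  "moves": [
    [[85,0,-7,0,1.8,-7,-0.6],[85,0,-7,0,1.8,-7,-0.6],[85,0,-7,0,1.8,-7,-0.6],[85,0,-7,0,1.8,-7,-0.6],[85,0,-7,0,1.8,-7,-0.6]]
  ]
}}

```text
t: 3.92
tcp_pos: [0.6135, -0.2066, 0.2493]
orientation: [-1.1, 55.1, 81.4]
contact_force: [-0.3, 0.6, 0.3]
width: 0.0849
```

```bash
python3 - <<'E'
from h import *
import cv2
s=r.sense(); print(s["t"],np.round(s["tcp_pos"],3),np.round(s["q"],1))
G=Rt(82,35); h=np.array([.611,-.023,.0805]); plan(h+G.apply([.019-.12,0,0]),G)
im=imaging.capture("wrist"); cv2.imwrite("pics/w1.png",cv2.resize(im[:,:,::-1],None,fx=1.5,fy=1.5))
c,R=tool(); np.savez("w1.npz",c=c,R=R.as_matrix())
E
```

```text
3.9167 [ 0.614 -0.207  0.249] [-43.1  28.1  73.7  28.5  98.6 143.5]
shift mm [141.1  28.2  52.5] rot [ 0.7 -0.1  0.3]
```

View pics/w1.png

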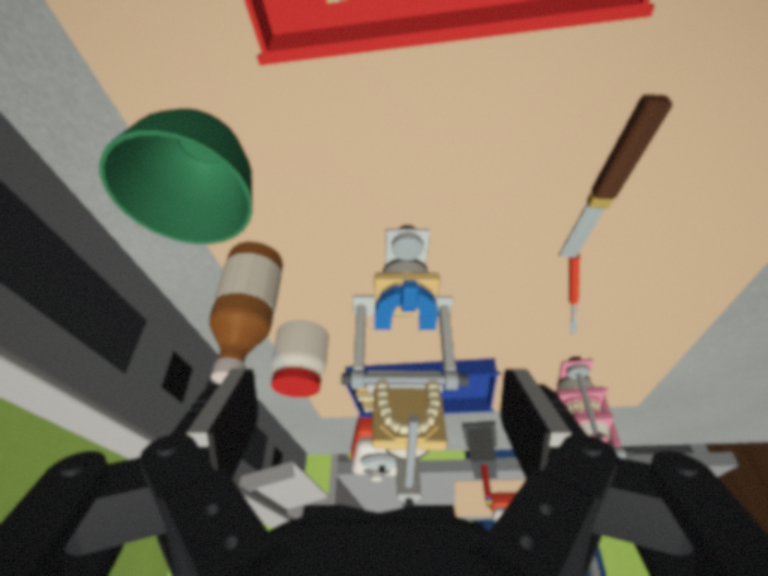

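The wrist view shows the grey articulator upright and centred: table disc at (407,246), hinge shaft from (345,379) to (467,379), tray handle at (409,295), pin tip at about (411,420). I'll refine the pose from these.

```bash
python3 - <<'E'
from h import *
W=imaging.camera_model("wrist"); z=np.load("w1.npz"); T=np.eye(4);T[:3,:3]=z["R"];T[:3,3]=z["c"]
M=np.linalg.inv(T@W["T_tool_cam"]); W["R"]=M[:3,:3];W["t"]=M[:3,3]
fix=[([-.118,0,.024],(407,245)),([0,-.052,.112],(354,379)),([0,.052,.112],(458,379)),([0,-.052,.014],(362,301)),([0,.052,.014],(445,300))]
mov=[([-.118,0,.024],(411,419)),([-.118,0,.124],(409,488))]
def res(p):
    return np.ravel([proj(W,art([P],*p[:3]))[0]-np.array(c)/1.5 for P,c in fix]+[proj(W,art(arm([P],p[3]),*p[:3]))[0]-np.array(c)/1.5 for P,c in mov])
f=least_squares(res,[.627,.092,82,1.28],x_scale=[.01,.01,5,.1],loss="soft_l1"); print(f.x); print(np.round(res(f.x).reshape(-1,2),1))
x,y,a,th=f.x
print("handle",art([[-.116,0,.0805]],x,y,a), proj(W,art([[-.116,0,.0865],[-.133,0,.0805]],x,y,a))*1.5, proj(W,art([[-.116,0,.0865]],.627,.092,82))*1.5)
for l in ("tray_handle","tray","bar_grip","pin_tip"): print(l,[(np.round(np.array(d["position"])*1.5).tolist(),round(d["confidence"],2)) for d in models.search_frame("wrist",l)[:3]])
E
```

```text
[6.23383810e-01 7.95158089e-02 8.38562266e+01 1.29668046e+00]
[[-1.5 -0.2]
 [ 3.  -1.5]
 [-3.5 -2.1]
 [-0.6  1.9]
 [-0.1  1.8]
 [ 0.7  0.2]
 [ 0.7 -1.2]]
handle [[ 0.61096906 -0.03581794  0.0805    ]] [[406.77424431 296.37136811]
 [406.93363698 279.91939784]] [[408.0819086  304.26403742]]
tray_handle [([407.0, 303.0], 0.75)]
tray [([627.0, 161.0], 0.71), ([409.0, 304.0], 0.67)]
bar_grip [([407.0, 416.0], 0.85), ([590.0, 417.0], 0.73)]
pin_tip [([409.0, 414.0], 0.97), ([591.0, 414.0], 0.57)]
```

Call:
{"api": "play_rows", "payload": {
  "moves": [
    [[85,24,5,7,0.2,0,0],[85,24,5,7,0.2,0,0],[85,24,5,7,0.2,0,0],[85,24,5,7,0.2,0,0],[85,10,2,3,0,0,0]]
  ]
}}

```text
t: 4.58
tcp_pos: [0.605, -0.1142, 0.1834]
orientation: [-1.8, 56.7, 80.8]
contact_force: [0.1, 0.3, 0.0]
width: 0.0853
```

```bash
python3 - <<'E'
from h import *
import cv2
c,R=tool(); im=imaging.capture("wrist"); cv2.imwrite("pics/w2.png",cv2.resize(im[:,:,::-1],None,fx=1.5,fy=1.5))
np.savez("w2.npz",c=c,R=R.as_matrix()); print(c,r.sense()["q"].round(1))
G=Rt(82.5,35); plan(np.array([.611,-.029,.0805])+G.apply([.019,0,0]),G)
E
```

```text
[ 0.6049987  -0.1142209   0.18343816] [-36.9  24.6  86.1  29.1  86.8 144.2]
shift mm [151.    7.   14.5] rot [ 0.5 -1.7  0.8]
```

View pics/w2.png

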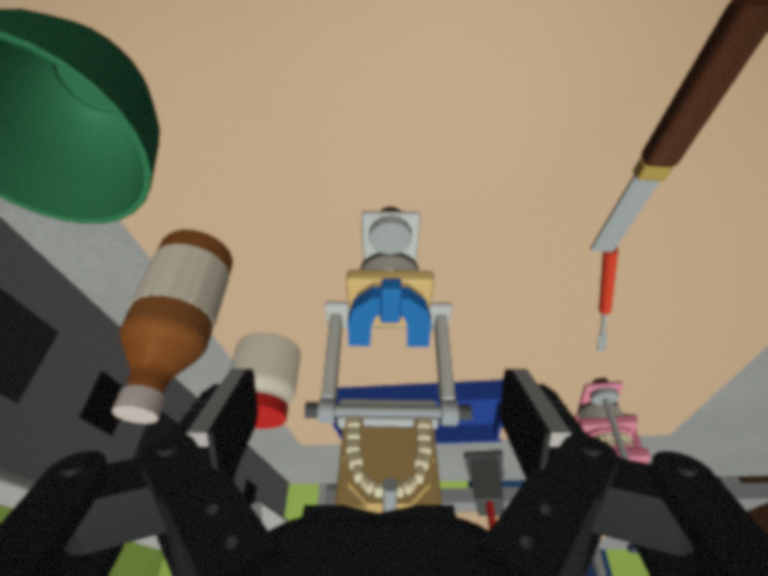

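View 2 shows the disc at (390,237), the handle running from (391,282) to (391,320), and the posts at the hinge at (328,410) and (450,410). Nothing stands between the gripper and the handle. I'll fit all four views together.

```bash
python3 - <<'E'
from h import *
def wm(fn):
    W=imaging.camera_model("wrist"); z=np.load(fn); T=np.eye(4);T[:3,:3]=z["R"];T[:3,3]=z["c"]
    M=np.linalg.inv(T@W["T_tool_cam"]); W["R"]=M[:3,:3];W["t"]=M[:3,3]; return W
W1,W2=wm("w1.npz"),wm("w2.npz");S=imaging.camera_model("scene");D=imaging.camera_model("side")
so=lambda u,v:(100+u/2.5,110+v/2.5); do=lambda u,v:(100+u/2.5,90+v/2.5); w=lambda u,v:(u/1.5,v/1.5)
A=[-.118,0,.024];L=[0,-.052,.112];Rr=[0,.052,.112];H=[-.116,0,.0865]
fix=[(W1,A,w(407,245)),(W1,L,w(357,379)),(W1,Rr,w(455,379)),(W2,A,w(390,237)),(W2,L,w(328,410)),(W2,Rr,w(450,410)),
 (S,L,so(365,272)),(S,Rr,so(440,215)),(D,A,do(427,315)),(D,L,do(415,180)),(D,Rr,do(330,192)),(W2,H,w(391,306))]
mov=[(W1,A,w(411,419)),(S,A,so(320,125)),(D,A,do(430,162)),(S,[-.118,0,.124],so(390,147)),(D,[-.118,0,.124],do(382,92))]
def res(p):
    return np.ravel([proj(m,art([P],*p[:3]))[0]-c for m,P,c in fix]+[proj(m,art(arm([P],p[3]),*p[:3]))[0]-c for m,P,c in mov])
for sub in ("all","wrist"):
    if sub=="wrist": fix=[f for f in fix if f[0] is W1 or f[0] is W2]; mov=mov[:1]
    f=least_squares(res,[.627,.085,82,1.28],x_scale=[.01,.01,5,.1],loss="soft_l1"); print(f.x); print(np.round(res(f.x).reshape(-1,2),1).tolist())
    x,y,a,th=f.x; print("handle",art([[-.116,0,.0805]],x,y,a),"bar",art(arm([[-.118,0,.124]],th),x,y,a))
# refine with free y and z offset of wrist cam: triangulate disc & hinge from W1,W2
import cv2
for p1,p2 in ((w(407,245),w(390,237)),(w(357,379),w(328,410)),(w(455,379),w(450,410)),(w(408,298),w(391,302))):
    P=[np.array([[m["fx"],0,m["cx"]],[0,m["fy"],m["cy"]],[0,0,1]])@np.c_[m["R"],m["t"]] for m in (W1,W2)]
    X=cv2.triangulatePoints(P[0],P[1],np.array(p1),np.array(p2)); print((X[:3]/X[3]).T.round(4))
E
```

```text
[ 0.62436758  0.08819797 82.88559646  1.28114494]
[[-0.4, 3.6], [1.3, 0.5], [-2.2, 0.4], [0.0, 0.7], [-0.2, -0.4], [-0.3, 0.6], [0.3, -1.6], [-2.3, -0.8], [-1.1, -1.9], [-0.4, -1.8], [-0.5, 2.4], [-0.7, -0.6], [2.1, 0.9], [-1.7, -1.0], [-0.1, 0.2], [-1.8, -0.7], [0.2, 1.5]]
handle [[ 0.61000087 -0.02690893  0.0805    ]] bar [[0.62161774 0.06616609 0.22851195]]
[ 0.6238708   0.08725218 83.11699299  1.27650776]
[[-0.4, 3.2], [1.5, 0.3], [-1.9, 0.1], [-0.0, 0.0], [0.0, -0.7], [0.1, 0.2], [-0.7, -1.2], [2.0, -0.0]]
handle [[ 0.60996908 -0.0279118   0.0805    ]] bar [[0.62114524 0.06467323 0.22840774]]
[[ 0.6121  0.0039 -0.0122]]
[[0.681  0.0992 0.104 ]]
[[0.572  0.0629 0.1252]]
[[6.122e-01 3.000e-04 6.310e-02]]
```

```bash
cat >> h.py <<'E'
AX=(.6242,.0878,83.0)
E
python3 - <<'E'
from h import *
G=Rt(83,35); h=art([[-.121,0,.0815]],*AX)[0]
plan(h+G.apply([.013-.06,0,0]),G); plan(h+G.apply([.013,0,0]),G)
E
```

```text
shift mm [82.3  6.9 10.3] rot [ 0.  -1.7  1.1]
shift mm [142.2   8.   12. ] rot [ 0.  -1.7  1.1]
```

Call:
{"api": "play_rows", "payload": {
  "moves": [
    [[85,25,2,4,0,-1,0.6],[85,25,2,4,0,-0.7,0.5],[85,25,2,3,0,0,0],[85,15,1,1,0,0,0],[85,0,0,0,0,0,0]]
  ]
}}

```text
t: 5.05
tcp_pos: [0.6105, -0.0509, 0.122]
orientation: [-1.7, 55.7, 82.2]
contact_force: [-0.3, 0.2, -0.2]
width: 0.085
```

```bash
python3 - <<'E'
from h import *
import cv2
c,R=tool(); im=imaging.capture("wrist"); cv2.imwrite("pics/w3.png",cv2.resize(im[60:300,90:410,::-1],None,fx=2.5,fy=2.5))
np.savez("w3.npz",c=c,R=R.as_matrix())
G=Rt(83,35); h=art([[-.121,0,.0815]],*AX)[0]; plan(h+G.apply([.013,0,0]),G)
W=imaging.camera_model("wrist"); T=np.eye(4);T[:3,:3]=R.as_matrix();T[:3,3]=c
M=np.linalg.inv(T@W["T_tool_cam"]); W["R"]=M[:3,:3];W["t"]=M[:3,3]
for P in ([-.118,0,.024],[-.133,.007,.0865],[-.133,-.007,.0865],[-.103,0,.0865],[-.133,0,.0745]): print(P,((proj(W,art([P],*AX))[0]-[90,60])*2.5).round())
E
```

```text
shift mm [58.3  4.8 -7.4] rot [ 1.1 -0.7  0.5]
[-0.118, 0, 0.024] [418. 234.]
[-0.133, 0.007, 0.0865] [445. 362.]
[-0.133, -0.007, 0.0865] [392. 361.]
[-0.103, 0, 0.0865] [416. 420.]
[-0.133, 0, 0.0745] [418. 325.]
```

View pics/w3.png

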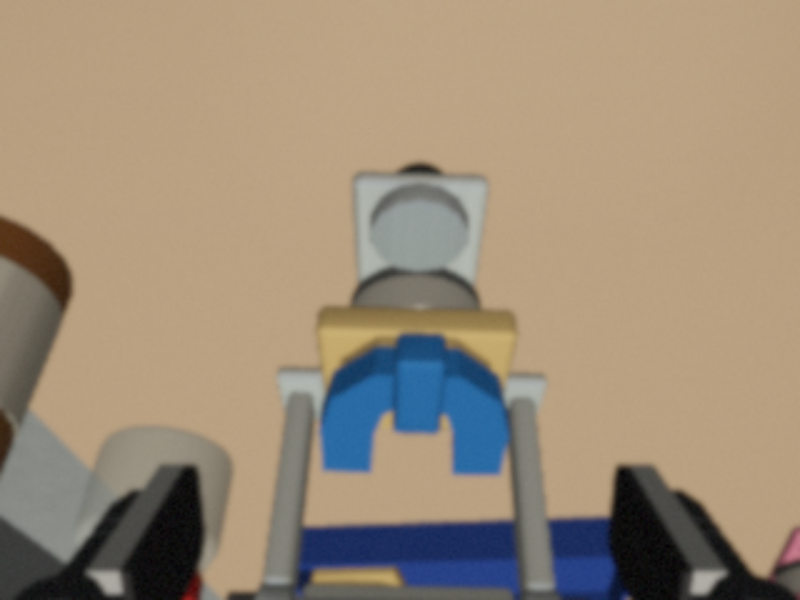

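The handle is centred between the fingers at (420,385) and within ~3 mm of the prediction. I'll close in and grip it.

Call:
{"api": "play_rows", "payload": {
  "moves": [
    [[85,20,2,-3,0.5,-0.4,0.3],[85,20,2,-2,0.5,-0.3,0.2],[85,14,1,0,0,0,0],[85,6,0,0,0,0,0],[85,0,0,0,0,0,0]]
  ]
}}

```text
t: 5.52
tcp_pos: [0.6173, -0.0273, 0.0787]
orientation: [-1.8, 55.6, 81.5]
contact_force: [0.1, -0.0, 0.4]
width: 0.0846
```

```bash
python3 - <<'E'
from h import *
G=Rt(83,35); h=art([[-.121,0,.0815]],*AX)[0]; plan(h+G.apply([.013,0,0]),G); print(r.sense()["contact_force"])
E
```

```text
shift mm [ 7.2  7.3 -3. ] rot [ 0.6 -0.6  0.8]
[ 0.09943419 -0.00271213  0.39465269]
```

Call:
{"api": "play_rows", "payload": {
  "moves": [
    [[85,5,5,-1,0.6,-0.5,0.8],[85,2,2,0,0,0,0],[85,1,1,0,0,0,0],[60,0,0,0,0,0,0],[40,0,0,0,0,0,0]]
  ],
  "newtons": 30
}}

```text
t: 5.93
tcp_pos: [0.6116, -0.0253, 0.0745]
orientation: [-0.5, 55.2, 82.6]
contact_force: [-0.2, -0.8, 0.3]
width: 0.0637
```

```bash
python3 - <<'E'
from h import *
G=Rt(83,35); h=art([[-.121,0,.0815]],*AX)[0]; plan(h+G.apply([.013,0,0]),G); print(r.sense()["contact_force"],r.sense()["width"])
E
```

```text
shift mm [ 3.1  1.3 -1.9] rot [ 0.1 -0.2  0.3]
[-0.19921764 -0.82453552  0.26318908] 0.06371259181490764
```

Call:
{"api": "play_rows", "payload": {
  "moves": [
    [[30,3,1.5,-1,0,0,0],[20,1,0,0,0,0,0],[5,0,0,0,0,0,0],[0,0,0,0,0,0,0],[0,0,0,0,0,0,0]]
  ]
}}

```text
t: 6.35
tcp_pos: [0.6106, -0.0242, 0.0711]
orientation: [-0.6, 55.2, 82.4]
contact_force: [-0.5, -0.0, -0.0]
width: 0.0133
```

Call:
{"api": "play_rows", "payload": {
  "moves": [
    [[0,0,0,0,0,0,0],[0,0,0,0,0,0,0],[0,0,0,0,0,0,0],[0,0,0,0,0,0,0],[0,0,0,0,0,0,0]]
  ]
}}

```text
t: 6.77
tcp_pos: [0.6106, -0.0242, 0.0711]
orientation: [-0.6, 55.2, 82.4]
contact_force: [-0.1, 0.2, 0.2]
width: 0.013
```

```bash
python3 - <<'E'
from h import *
G=Rt(83,35); h=art([[-.121,0,.0815]],*AX)[0]; plan(h+G.apply([.013,0,0]),G); s=r.sense();print(s["contact_force"],s["width"],s["orientation"])
c,R=tool();print("up in tool",R.inv().apply([0,0,1]),"front",R.inv().apply(Ro.from_euler("z",83,degrees=True).apply([-1,0,0])))
np.savez("grasp.npz",c=c,R=R.as_matrix())
E
```

```text
shift mm [-0.2  0.2 -0.8] rot [ 0.2 -0.2  0.3]
[-0.09303091  0.20503133  0.21510252] 0.01296539503317039 [-0.63620507 55.2081612  82.42722234]
up in tool [-0.82123049 -0.0063357   0.57056142] front [-0.57056809 -0.00087788 -0.82124983]
```

Gripped: width 13 mm on a 14 mm bar. Now lift straight up.

Call:
{"api": "play_rows", "payload": {
  "moves": [
    [[0,-3.3,0,2.3,0,0,0],[0,-3.3,0,2.3,0,0,0],[0,-4.1,0,2.9,0,0,0],[0,-4.1,0,2.9,0,0,0],[0,-4.1,0,2.9,0,0,0]]
  ]
}}

```text
t: 7.18
tcp_pos: [0.6098, -0.0237, 0.0951]
orientation: [-0.4, 55.2, 82.6]
contact_force: [0.0, 0.2, -1.3]
width: 0.0132
```

```bash
python3 - <<'E'
from h import *
import cv2
c,R=tool(); im=imaging.capture("wrist"); b=imaging.capture("side")
cv2.imwrite("pics/w4.png",np.hstack([cv2.resize(im[60:300,150:350,::-1],(400,480)),cv2.resize(b[110:250,180:300,::-1],(400,480))]))
g=np.load("grasp.npz"); print((c-g["c"])*1000, r.sense()["contact_force"],r.sense()["width"],(Ro.from_matrix(g["R"]).inv()*R).as_rotvec(degrees=True))
E
```

```text
[-0.81516099  0.44668295 23.97858285] [ 0.01895026 -0.14541895  0.22539123] 0.013344049670491447 [ 0.06867849 -0.0204968   0.09345094]
```

View pics/w4.png

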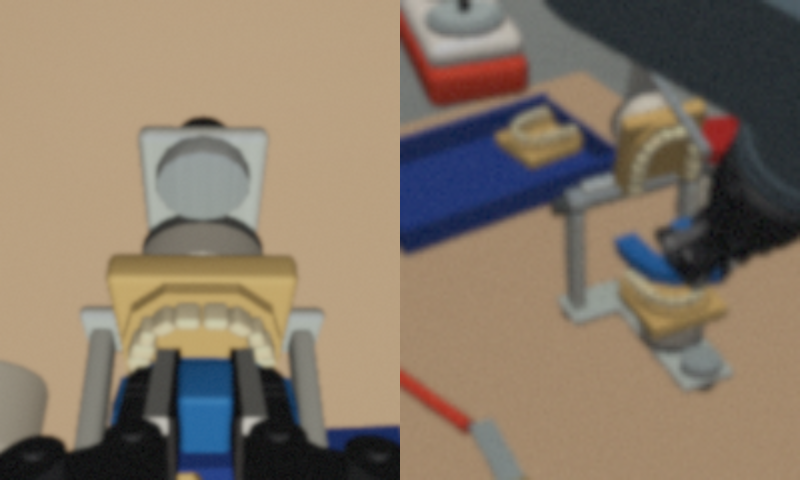

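The tray is clear of the teeth and level in the grip. Pull it out to the front, then raise it.

Call:
{"api": "play_rows", "payload": {
  "moves": [
    [[0,-10,0,-14,0,0,0],[0,-18,0,-26,0,0,0],[0,-18,0,-26,0,0,0],[0,-18,0,-26,0,0,0],[0,-18,0,-26,0,0,0]]
  ]
}}

```text
t: 7.7
tcp_pos: [0.5924, -0.1634, 0.0969]
orientation: [-0.6, 55.1, 83.1]
contact_force: [1.5, 0.4, -0.4]
width: 0.0133
```

Call:
{"api": "play_rows", "payload": {
  "moves": [
    [[0,-20,0,12,0,0,0],[0,-33,0,23,0,0,0],[0,-33,0,23,0,0,0],[0,-33,0,23,0,0,0],[0,-33,0,23,0,0,0]]
  ]
}}

```text
t: 8.12
tcp_pos: [0.5855, -0.1716, 0.2743]
orientation: [1.4, 54.6, 84.1]
contact_force: [0.6, -0.5, 1.0]
width: 0.0132
```

```bash
python3 - <<'E'
from h import *
c,R=tool(); g=np.load("grasp.npz"); s=r.sense(); print(s["t"],c,s["width"],s["q"].round(1),(Ro.from_matrix(g["R"]).inv()*R).as_rotvec(degrees=True))
print("world axes in tool\n",R.inv().as_matrix().round(3))
E
```

```text
8.1167 [ 0.58552916 -0.17164692  0.27433386] 0.013238324169141672 [-42.2  22.8  78.3  28.3 100.4 144.9] [ 0.697039   -0.60325842  0.97854061]
world axes in tool
 [[ 0.059  0.576 -0.815]
 [-0.992  0.123  0.015]
 [ 0.109  0.808  0.579]]
```

```bash
cat >> h.py <<'E'
def rows(p,Rg,n,c=None,R=None):
    """n equal steps from the present (or given) pose to (p,Rg), in the axes and units of the moves"""
    if c is None: c,R=tool()
    w=(R.inv()*Rg).as_rotvec()/n; d=(np.asarray(p)-c)/n
    for k in range(n):
        print(np.round(R.inv().apply(d)*1000,1),np.round(np.degrees(w),2)); R=R*Ro.from_rotvec(w)
    return np.asarray(p),Rg
E
python3 - <<'E'
from h import *
c,R=rows([.47,-.10,.33],Rt(103,35),5)
c,R=rows([.47,.08,.33],Rt(121,35),5,c,R)
c,R=rows([.50,.22,.28],Rt(121,35),5,c,R)
E
```

```text
[-2.2 24.9 15.5] [-3.37  0.11  2.18]
[-1.3 24.  17. ] [-3.37  0.11  2.18]
[-0.4 23.  18.3] [-3.37  0.11  2.18]
[ 0.4 21.8 19.7] [-3.37  0.11  2.18]
[ 1.2 20.6 20.9] [-3.37  0.11  2.18]
[20.1 -8.1 28.7] [-2.95  0.    2.06]
[ 19.8 -10.3  28.3] [-2.95  0.    2.06]
[ 19.4 -12.4  27.7] [-2.95  0.    2.06]
[ 18.9 -14.5  27. ] [-2.95  0.    2.06]
[ 18.3 -16.6  26.2] [-2.95  0.    2.06]
[ 20.2 -19.6  11.4] [0. 0. 0.]
[ 20.2 -19.6  11.4] [0. 0. 0.]
[ 20.2 -19.6  11.4] [0. 0. 0.]
[ 20.2 -19.6  11.4] [0. 0. 0.]
[ 20.2 -19.6  11.4] [0. 0. 0.]
```

Call:
{"api": "play_rows", "payload": {
  "moves": [
    [[0,-2,25,15.5,-3.4,0.1,2.2],[0,-1.5,24,17,-3.4,0.1,2.2],[0,-0.5,23,18.5,-3.4,0.1,2.2],[0,0.5,22,20,-3.4,0.1,2.2],[0,1,20.5,21,-3.4,0.1,2.2]]
  ]
}}

```text
t: 8.53
tcp_pos: [0.4688, -0.1025, 0.3405]
orientation: [-1.2, 55.8, 102.7]
contact_force: [-0.5, 0.3, 0.2]
width: 0.0136
```

Call:
{"api": "play_rows", "payload": {
  "moves": [
    [[0,20,-8,28.5,-3,0,2],[0,20,-10.5,28.5,-3,0,2],[0,19.5,-12.5,27.5,-3,0,2],[0,19,-14.5,27,-3,0,2],[0,18.5,-16.5,26,-3,0,2]]
  ]
}}

```text
t: 8.95
tcp_pos: [0.4635, 0.0789, 0.3415]
orientation: [-1.8, 56.6, 120.5]
contact_force: [0.6, -0.5, -0.5]
width: 0.0132
```

```bash
python3 - <<'E'
from h import *
c,R=tool(); s=r.sense(); print(s["t"],c,s["width"],s["q"].round(1),s["contact_force"])
# refine pan with wrist view
import cv2
im=imaging.capture("wrist"); cv2.imwrite("pics/w5.png",cv2.resize(im[:,:,::-1],None,fx=1.5,fy=1.5)); np.savez("w5.npz",c=c,R=R.as_matrix())
c,R=rows([.50,.22,.28],Rt(121,35),5)
E
```

```text
8.95 [0.46351346 0.07894313 0.3414779 ] 0.013242949514194224 [-19.7   5.6  90.7  21.9 109.2 130.6] [ 0.58193194 -0.50769865 -0.48995417]
[ 21.  -20.5   8.5] [ 0.38 -0.28  0.01]
[ 21.  -20.5   8.5] [ 0.38 -0.28  0.01]
[ 21.1 -20.4   8.5] [ 0.38 -0.28  0.01]
[ 21.1 -20.4   8.6] [ 0.38 -0.28  0.01]
[ 21.1 -20.3   8.6] [ 0.38 -0.28  0.01]
```

View pics/w5.png

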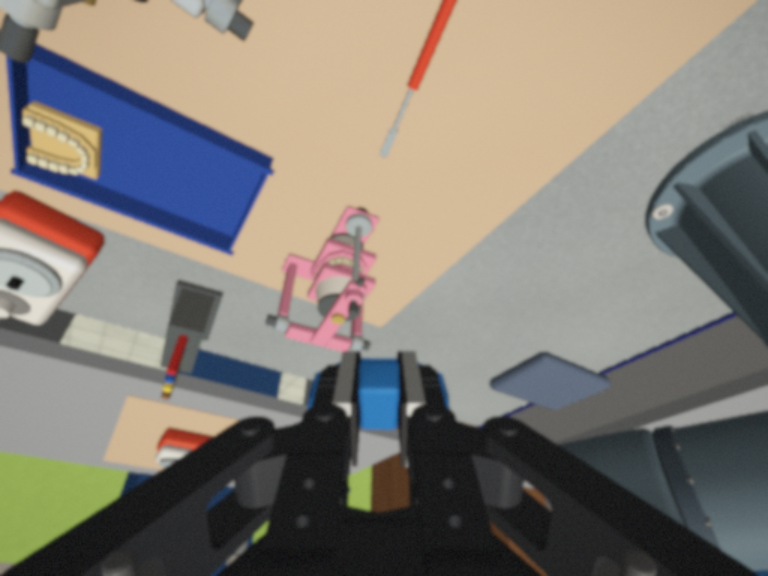

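The pan's rim corners show at (271,160), (232,252), (33,42) and (15,170), with cast_a at the far end, (60,140).

```bash
cat >> h.py <<'E'
def wm(fn):
    W=imaging.camera_model("wrist"); z=np.load(fn); T=np.eye(4);T[:3,:3]=z["R"];T[:3,3]=z["c"]
    M=np.linalg.inv(T@W["T_tool_cam"]); W["R"]=M[:3,:3];W["t"]=M[:3,3]; return W
E
python3 - <<'E'
from h import *
W=wm("w5.npz");S=imaging.camera_model("scene");D=imaging.camera_model("side")
for c in ((271,160),(232,252),(33,42),(15,170)): print(ray_z(W,np.array(c)/1.5,.03).round(3))
ob=[(W,(-1,-1),(271/1.5,160/1.5)),(W,(-1,1),(232/1.5,252/1.5)),(W,(1,-1),(22,28))]
so=lambda u,v:(100+u/2.5,110+v/2.5); do=lambda u,v:(100+u/2.5,90+v/2.5)
ob+=[(S,(1,-1),so(485,455)),(S,(-1,-1),so(600,293)),(S,(-1,1),so(738,357)),(S,(1,1),so(628,545)),(D,(-1,1),do(152,172)),(D,(1,1),do(310,122)),(D,(-1,-1),do(207,224))]
def res(p): return np.ravel([proj(m,art([[.12*k[0],.075*k[1],.03]],*p))[0]-c for m,k,c in ob])
f=least_squares(res,[.62,.33,0],x_scale=[.01,.01,5],loss="soft_l1"); print(f.x,res(f.x).reshape(-1,2).round(1).tolist())
E
```

```text
[0.499 0.246 0.03 ]
[0.492 0.409 0.03 ]
[0.713 0.244 0.03 ]
[0.732 0.41  0.03 ]
[0.61431207 0.33548168 0.83077196] [[-0.7, 6.7], [-0.8, -0.5], [-19.8, 2.9], [-1.1, -3.1], [-0.9, -1.9], [-3.2, -1.6], [-0.7, -5.4], [-1.2, -2.3], [-1.5, -1.5], [-2.0, -2.8]]
```

```bash
cat >> h.py <<'E'
def place(yaw=121,cen=(.577,.330),up=0.):
    g=np.load("grasp.npz"); Ry=lambda a:Ro.from_euler("z",a,degrees=True)
    t0=art([[-.069,0,.058]],*AX)[0]; rel=Ry(83).inv().apply(g["c"]-t0); Rr=Ry(83).inv()*Ro.from_matrix(g["R"])
    o=np.array([*cen,.004+up])+Ry(yaw).apply([.016,0,0]); return o+Ry(yaw).apply(rel),Ry(yaw)*Rr
E
python3 - <<'E'
from h import *
p,R=place(up=.18); print(p); p2=place(up=.05)
c,R=rows(p,R,10); print(); rows(*p2,5,c,R)
E
```

```text
[0.5914741  0.30628988 0.19712701]
[ 18.9 -22.4   1.5] [ 0.18 -0.12 -0.03]
[ 18.9 -22.4   1.5] [ 0.18 -0.12 -0.03]
[ 18.9 -22.4   1.5] [ 0.18 -0.12 -0.03]
[ 18.9 -22.4   1.6] [ 0.18 -0.12 -0.03]
[ 19.  -22.4   1.6] [ 0.18 -0.12 -0.03]
[ 19.  -22.4   1.6] [ 0.18 -0.12 -0.03]
[ 19.  -22.4   1.7] [ 0.18 -0.12 -0.03]
[ 19.  -22.3   1.7] [ 0.18 -0.12 -0.03]
[ 19.  -22.3   1.7] [ 0.18 -0.12 -0.03]
[ 19.  -22.3   1.7] [ 0.18 -0.12 -0.03]

[ 21.4   0.2 -14.8] [0. 0. 0.]
[ 21.4   0.2 -14.8] [0. 0. 0.]
[ 21.4   0.2 -14.8] [0. 0. 0.]
[ 21.4   0.2 -14.8] [0. 0. 0.]
[ 21.4   0.2 -14.8] [0. 0. 0.]
```

Call:
{"api": "play_rows", "payload": {
  "moves": [
    [[0,19,-22.5,1.5,0.2,-0.1,0],[0,19,-22.5,1.5,0.2,-0.1,0],[0,19,-22.5,1.5,0.2,-0.1,0],[0,19,-22.5,1.5,0.2,-0.1,0],[0,19,-22.5,1.5,0.2,-0.1,0]]
  ]
}}

```text
t: 9.42
tcp_pos: [0.5292, 0.2021, 0.2711]
orientation: [-1.7, 56.3, 120.5]
contact_force: [0.3, -0.7, -0.3]
width: 0.0135
```

Call:
{"api": "play_rows", "payload": {
  "moves": [
    [[0,19,-22.5,1.5,0.2,-0.1,0],[0,19,-22.5,1.5,0.2,-0.1,0],[0,19,-22.5,1.5,0.2,-0.1,0],[0,19,-22.5,1.5,0.2,-0.1,0],[0,16,-19,1.5,0.2,-0.1,0]]
  ]
}}

```text
t: 9.83
tcp_pos: [0.5951, 0.3141, 0.1957]
orientation: [-0.5, 55.8, 120.5]
contact_force: [-0.0, -0.7, -0.5]
width: 0.0131
```

```bash
python3 - <<'E'
from h import *
s=r.sense(); print(s["t"],s["tcp_pos"],s["width"],s["q"].round(1))
rows(*place(up=.04),8)
E
```

```text
9.8333 [0.59506908 0.31405598 0.195724  ] 0.01311165225324396 [  3.5  31.1  75.6  30.   90.5 148. ]
[ 14.    1.  -10.2] [-0.   -0.07 -0.01]
[ 14.    1.  -10.3] [-0.   -0.07 -0.01]
[ 14.    1.  -10.3] [-0.   -0.07 -0.01]
[ 13.9   1.  -10.3] [-0.   -0.07 -0.01]
[ 13.9   1.  -10.3] [-0.   -0.07 -0.01]
[ 13.9   1.  -10.3] [-0.   -0.07 -0.01]
[ 13.9   1.  -10.3] [-0.   -0.07 -0.01]
[ 13.9   1.  -10.4] [-0.   -0.07 -0.01]
```

Call:
{"api": "play_rows", "payload": {
  "moves": [
    [[0,14,1,-10,0,-0.1,0],[0,14,1,-10,0,-0.1,0],[0,14,1,-10,0,-0.1,0],[0,14,1,-10,0,-0.1,0],[0,14,1,-10,0,-0.1,0]]
  ]
}}

```text
t: 10.25
tcp_pos: [0.593, 0.3135, 0.1039]
orientation: [-0.8, 55.3, 120.5]
contact_force: [0.1, 0.4, -1.0]
width: 0.0136
```

Call:
{"api": "play_rows", "payload": {
  "moves": [
    [[0,14,1,-10,0,-0.1,0],[0,12,1,-10,0,-0.1,0],[0,10,1,-7,0,-0.1,0],[0,0,0,0,0,0,0],[0,0,0,0,0,0,0]]
  ]
}}

```text
t: 10.67
tcp_pos: [0.5882, 0.3073, 0.0483]
orientation: [0.1, 54.7, 121.0]
contact_force: [0.6, -0.7, -0.5]
width: 0.0128
```

```bash
python3 - <<'E'
from h import *
import cv2
c,R=tool(); s=r.sense(); print(s["t"],c,s["contact_force"]); G=place()[1]; print("err deg",(R.inv()*G).as_rotvec(degrees=True))
im=imaging.capture("wrist"); a=imaging.capture("scene"); np.savez("w6.npz",c=c,R=R.as_matrix())
cv2.imwrite("pics/w6.png",np.vstack([cv2.resize(im[60:300,:,::-1],(640,300)),cv2.resize(a[220:340,270:410,::-1],(350,300)).repeat(1,0) if 0 else cv2.copyMakeBorder(cv2.resize(a[220:340,270:410,::-1],(350,300)),0,0,0,290,0)]))
rows(*place(up=.004),5)
E
```

```text
10.6667 [0.58820693 0.30729431 0.04834925] [ 0.55232657 -0.66128588 -0.54163392]
err deg [-0.23525889  0.4767923  -0.31868912]
[ 4.3 -0.4 -3.6] [-0.04  0.09 -0.06]
[ 4.3 -0.4 -3.6] [-0.04  0.09 -0.06]
[ 4.3 -0.4 -3.6] [-0.04  0.09 -0.06]
[ 4.3 -0.4 -3.6] [-0.04  0.09 -0.06]
[ 4.3 -0.4 -3.6] [-0.04  0.09 -0.06]
```

View pics/w6.png

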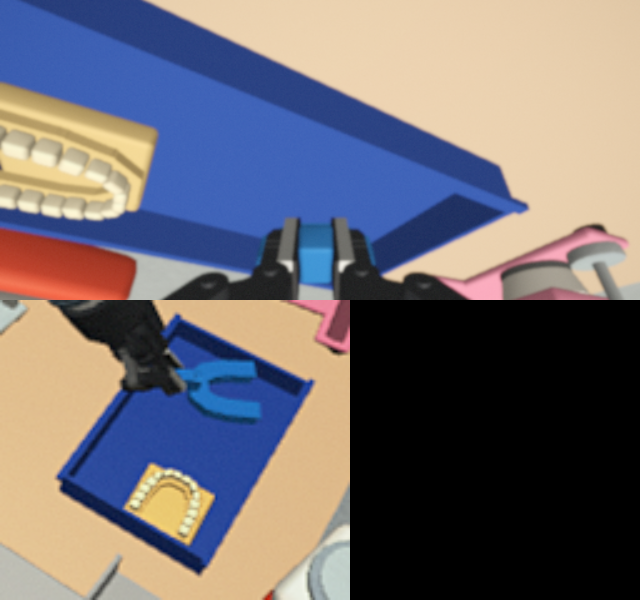

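The tray is over the free floor, clear of the walls and of cast_a. Lower it gently.

Call:
{"api": "play_rows", "payload": {
  "moves": [
    [[0,5,-0.4,-4,0,0.1,0],[0,5,-0.4,-4,0,0.1,0],[0,4,-0.4,-4,0,0.1,0],[0,4,-0.4,-3,0,0.1,0],[0,2,0,-2,0,0.1,0]]
  ]
}}

```text
t: 11.18
tcp_pos: [0.595, 0.3069, 0.0254]
orientation: [-0.9, 55.5, 120.3]
contact_force: [-1.1, -0.1, -1.1]
width: 0.013
```

Call:
{"api": "play_rows", "payload": {
  "moves": [
    [[0,0.8,0,-0.6,0,0,0],[0,0.8,0,-0.6,0,0,0],[0,0.8,0,-0.6,0,0,0],[0,0.8,0,-0.6,0,0,0],[0,0.8,0,-0.6,0,0,0]]
  ]
}}

```text
t: 11.6
tcp_pos: [0.5949, 0.3069, 0.0194]
orientation: [-0.8, 55.5, 120.3]
contact_force: [0.3, 0.3, -1.1]
width: 0.0133
```

Call:
{"api": "play_rows", "payload": {
  "moves": [
    [[0,0.6,0,-0.4,0,0,0],[0,0.6,0,-0.4,0,0,0],[0,0.6,0,-0.4,0,0,0],[0,0.4,0,-0.3,0,0,0],[0,0,0,0,0,0,0]]
  ]
}}

```text
t: 12.02
tcp_pos: [0.5952, 0.3069, 0.0174]
orientation: [-0.9, 55.5, 120.3]
contact_force: [-1.2, -0.1, 0.3]
width: 0.0134
```

Call:
{"api": "play_rows", "payload": {
  "moves": [
    [[0,0.6,0,-0.4,0,0,0],[0,0.4,0,-0.3,0,0,0],[0,0.4,0,-0.3,0,0,0],[0,0,0,0,0,0,0],[0,0,0,0,0,0,0]]
  ]
}}

```text
t: 12.43
tcp_pos: [0.5953, 0.307, 0.0171]
orientation: [-0.9, 55.4, 120.3]
contact_force: [-0.7, -0.3, 2.5]
width: 0.0131
```

Contact came at the expected height with 2.5 N. Release and back off.

Call:
{"api": "play_rows", "payload": {
  "moves": [
    [[20,0,0,0,0,0,0],[30,0,0,0,0,0,0],[40,0,0,0,0,0,0],[40,0,0,0,0,0,0],[40,0,0,0,0,0,0]]
  ]
}}

```text
t: 12.85
tcp_pos: [0.5955, 0.307, 0.0157]
orientation: [-1.0, 55.5, 120.2]
contact_force: [-0.7, 0.3, 0.6]
width: 0.0398
```

Call:
{"api": "play_rows", "payload": {
  "moves": [
    [[40,-6,0,0,0,0,0],[40,-12,0,0,0,0,0],[40,-25,0,0,0,0,0],[40,-35,0,0,0,0,0],[40,-35,0,0,0,0,0]]
  ]
}}

```text
t: 13.27
tcp_pos: [0.6216, 0.252, 0.1057]
orientation: [0.5, 55.1, 121.8]
contact_force: [1.3, -0.6, 0.2]
width: 0.0404
```

Call:
{"api": "play_rows", "payload": {
  "moves": [
    [[40,-33,0,23,0,0,0],[40,-33,0,23,0,0,0],[40,-33,0,23,0,0,0],[40,-33,0,23,0,0,0],[40,-33,0,23,0,0,0]]
  ]
}}

```text
t: 13.68
tcp_pos: [0.6243, 0.2439, 0.3136]
orientation: [0.9, 55.2, 121.6]
contact_force: [1.4, 0.7, 0.1]
width: 0.0399
```

```bash
python3 - <<'E'
from h import *
import cv2
c,R=tool(); s=r.sense(); print(s["t"],c,s["q"].round(1),s["contact_force"])
a=imaging.capture("scene"); b=imaging.capture("wrist"); np.savez("w7.npz",c=c,R=R.as_matrix())
cv2.imwrite("pics/s7.png",np.hstack([cv2.resize(a[130:340,210:420,::-1],(500,500)),cv2.resize(b[:,:,::-1],(300,225)) if 0 else cv2.resize(a[240:310,300:370,::-1],(300,500))]))
G=Rt(83,0)*Ro.from_euler("x",180,degrees=True); th=1.281; bg=art(arm([[-.119,0,.124]],th),*AX)[0]; print("bar",bg)
plan(bg+[0,0,.08],G)
print(np.round(G.as_matrix(),2))
E
```

```text
13.6833 [0.62434907 0.24393987 0.31361203] [ -2.3  28.5  65.8  29.4 104.9 149.8] [1.37620145 0.73038013 0.09287763]
bar [0.62145727 0.06546229 0.22946703]
shift mm [ -75.8   97.  -130.5] rot [-136.7   14.2   42.4]
[[ 0.    0.99 -0.12]
 [ 0.   -0.12 -0.99]
 [-1.    0.    0.  ]]
```

View pics/s7.png

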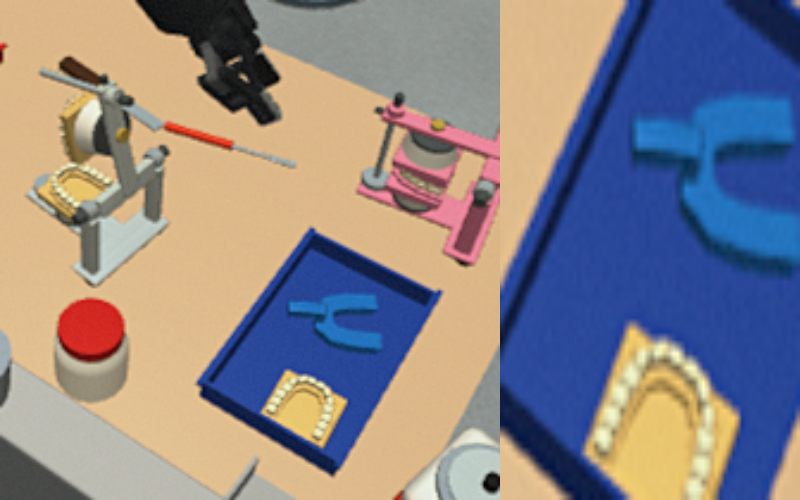

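The tray lies flat in the blue pan with its handle up, and nothing else has moved. Now turn the gripper upright for the bar, with the half turn that keeps joint 6 in range.

Call:
{"api": "play_rows", "payload": {
  "moves": [
    [[60,-6,0,4,-6.2,0.65,1.93],[60,-6,0,4,-6.2,0.65,1.93],[60,0,0,0,-6.2,0.65,1.93],[60,0,0,0,-6.2,0.65,1.93],[60,0,0,0,-6.2,0.65,1.93]]
  ]
}}

```text
t: 14.2
tcp_pos: [0.629, 0.2388, 0.3451]
orientation: [-18.6, 61.0, 137.0]
contact_force: [0.6, 0.1, -0.8]
width: 0.0601
```

Call:
{"api": "play_rows", "payload": {
  "moves": [
    [[60,0,0,0,-6.2,0.65,1.93],[60,0,0,0,-6.2,0.65,1.93],[60,0,0,0,-6.2,0.65,1.93],[60,0,0,0,-6.2,0.65,1.93],[60,0,0,0,-6.2,0.65,1.93]]
  ]
}}

```text
t: 14.62
tcp_pos: [0.6305, 0.2352, 0.3491]
orientation: [-35.5, 68.8, 154.2]
contact_force: [0.2, -0.1, -0.2]
width: 0.0601
```

Call:
{"api": "play_rows", "payload": {
  "moves": [
    [[60,0,0,0,-6.2,0.65,1.93],[60,0,0,0,-6.2,0.65,1.93],[60,0,0,0,-6.2,0.65,1.93],[60,0,0,0,-6.2,0.65,1.93],[60,0,0,0,-6.2,0.65,1.93]]
  ]
}}

```text
t: 15.03
tcp_pos: [0.6317, 0.2326, 0.3528]
orientation: [-51.0, 78.4, 172.0]
contact_force: [0.1, -0.1, -0.8]
width: 0.0597
```

Call:
{"api": "play_rows", "payload": {
  "moves": [
    [[60,0,0,0,-6.2,0.65,1.93],[60,0,0,0,-6.2,0.65,1.93],[60,0,0,0,-6.2,0.65,1.93],[60,0,0,0,-6.2,0.65,1.93],[60,0,0,0,-6.2,0.65,1.93]]
  ]
}}

```text
t: 15.45
tcp_pos: [0.6323, 0.2307, 0.3573]
orientation: [-39.5, 88.8, -143.9]
contact_force: [-0.2, 0.1, 0.5]
width: 0.0598
```

```bash
cat >> h.py <<'E'
GB=Rt(83,0)*Ro.from_euler("x",180,degrees=True)
E
python3 - <<'E'
from h import *
s=r.sense(); print(s["t"],s["tcp_pos"],s["q"].round(1)); bg=art(arm([[-.119,0,.124]],1.281),*AX)[0]
rows(bg+[0,0,.10],GB,5)
E
```

```text
15.45 [0.63226275 0.2306636  0.3572605 ] [10.2 20.  66.  -0.5 95.1 24.6]
[ 6.   6.2 32.4] [-1.48  0.17  0.16]
[ 5.9  5.3 32.6] [-1.48  0.17  0.16]
[ 5.8  4.5 32.8] [-1.48  0.17  0.16]
[ 5.7  3.6 32.9] [-1.48  0.17  0.16]
[ 5.6  2.7 33. ] [-1.48  0.17  0.16]
```

Call:
{"api": "play_rows", "payload": {
  "moves": [
    [[60,5,6,32.5,-1.5,0.2,0.2],[60,5,5.5,32.5,-1.5,0.2,0.2],[60,5,4.5,33,-1.5,0.2,0.2],[60,5,3.5,33,-1.5,0.2,0.2],[60,5,2.5,33,-1.5,0.2,0.2]]
  ]
}}

```text
t: 15.87
tcp_pos: [0.6212, 0.0661, 0.3394]
orientation: [112.3, 89.0, 16.8]
contact_force: [-0.5, -0.7, -0.6]
width: 0.06
```

Call:
{"api": "play_rows", "payload": {
  "moves": [
    [[60,0,0,0,0,0,0],[60,0,0,0,0,0,0],[60,0,0,0,0,0,0],[60,0,0,0,0,0,0],[60,0,0,0,0,0,0]]
  ]
}}

```text
t: 16.28
tcp_pos: [0.6206, 0.0582, 0.3416]
orientation: [103.7, 89.0, 7.6]
contact_force: [0.2, -0.7, 0.1]
width: 0.0601
```

```bash
python3 - <<'E'
from h import *
import cv2
c,R=tool(); s=r.sense(); print(s["t"],c,s["q"].round(1)); bg=art(arm([[-.119,0,.124]],1.281),*AX)[0]
plan(bg+[0,0,.03],GB); plan(bg-[0,0,.014],GB)
im=imaging.capture("wrist"); np.savez("w8.npz",c=c,R=R.as_matrix()); W=wm("w8.npz")
for n,P in dict(bar=arm([[-.118,0,.124]],1.281),end=arm([[-.130,0,.124]],1.281),pintop=arm([[-.118,0,.149]],1.281),L=[[0,-.052,.112]],R=[[0,.052,.112]],disc=[[-.118,0,.024]]).items(): print(n,(proj(W,art(P,*AX))*1.5).round())
cv2.imwrite("pics/w8.png",cv2.resize(im[:,:,::-1],None,fx=1.5,fy=1.5))
E
```

```text
16.2833 [0.62058962 0.05821974 0.34164581] [-5.7 12.  77.6  0.2 89.4  0.5]
shift mm [82.2 -1.4 -6.9] rot [ 0.9 -0.3 -1. ]
shift mm [126.2  -2.1  -6.8] rot [ 0.9 -0.3 -1. ]
bar [[376. 272.]]
end [[376. 283.]]
pintop [[377. 236.]]
L [[435. 212.]]
R [[315. 211.]]
disc [[373. 305.]]
```

View pics/w8.png

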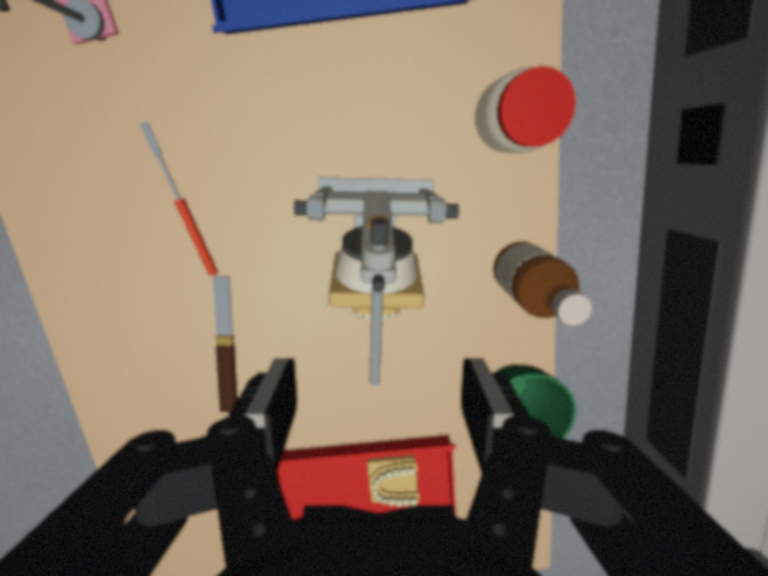

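The bar is between the fingers: pin top seen at (379,232) against (377,236) predicted, hinge caps within 5 px. Descend and grip gently.

Call:
{"api": "play_rows", "payload": {
  "moves": [
    [[60,20,-0.5,-3,0.4,-0.1,-0.4],[60,20,-0.5,-3,0.4,-0.1,-0.4],[60,20,-0.5,-2,0,0,0],[60,15,0,-1,0,0,0],[60,5,0,0,0,0,0]]
  ]
}}

```text
t: 16.75
tcp_pos: [0.6233, 0.0735, 0.2632]
orientation: [98.7, 89.3, 2.1]
contact_force: [-1.0, -0.2, -1.6]
width: 0.0602
```

```bash
sed -i 's/^AX=.*/AX=(.6242,.0895,83.0)/' h.py; python3 - <<'E'
from h import *
bg=art(arm([[-.119,0,.124]],1.281),*AX)[0]; plan(bg-[0,0,.012],GB); print(r.sense()["contact_force"])
E
```

```text
shift mm [45.7 -1.7  6.6] rot [ 0.5 -0.1 -0.7]
[-1.00867454 -0.20429703 -1.58145424]
```

Call:
{"api": "play_rows", "payload": {
  "moves": [
    [[60,10,-1,4,0.3,0,-0.4],[60,14,-0.5,3,0.2,0,-0.3],[60,12,0,0,0,0,0],[60,6,0,0,0,0,0],[60,2,0,0,0,0,0]]
  ]
}}

```text
t: 17.17
tcp_pos: [0.6213, 0.0681, 0.2158]
orientation: [-138.4, 89.9, 124.7]
contact_force: [-0.8, -0.4, 0.3]
width: 0.0599
```

```bash
python3 - <<'E'
from h import *
bg=art(arm([[-.119,0,.124]],1.281),*AX)[0]; plan(bg-[0,0,.012],GB); print(r.sense()["contact_force"])
E
```

```text
shift mm [-1.7  0.2  0.9] rot [ 0.1 -0.1  0.1]
[-0.78585434 -0.39845307  0.27420003]
```

Right on the bar. Close softly.

Call:
{"api": "play_rows", "payload": {
  "moves": [
    [[35,0,0,0,0,0,0],[28,0,0,0,0,0,0],[15,0,0,0,0,0,0],[10,0,0,0,0,0,0],[10,0,0,0,0,0,0]]
  ],
  "newtons": 25
}}

```text
t: 17.58
tcp_pos: [0.6231, 0.0675, 0.216]
orientation: [137.1, 89.8, 40.1]
contact_force: [-1.8, 0.7, -3.0]
width: 0.0215
```

```bash
python3 - <<'E'
from h import *
c,R=tool(); s=r.sense(); print(s["width"],s["contact_force"],c)
# arc: TCP keeps offset (-.012 z) to the gripped bar point; rows every dth, in tool axes (x down, z front-ish)
G=R; th0=1.281
o=c-art(arm([[-.119,0,.124]],th0),*AX)[0]; print("offset",o)
ths=np.linspace(th0,0,51); P=np.array([art(arm([[-.119,0,.124]],t),*AX)[0] for t in ths]); D=R.inv().apply(np.diff(P,axis=0))*1000
for k in range(0,50,5): print(k,np.round(D[k:k+5,[0,1,2]].mean(0),2))
print("final",P[-1]+o)
E
```

```text
0.021524393083362493 [-1.75419593  0.71227901 -3.03396089] [0.6231085  0.06754613 0.21599353]
offset [ 0.00165123  0.00038384 -0.0134735 ]
0 [ 0.76 -0.    2.97]
5 [ 1.13 -0.    2.84]
10 [ 1.49 -0.    2.68]
15 [ 1.82 -0.    2.46]
20 [ 2.12 -0.01  2.21]
25 [ 2.38 -0.01  1.92]
30 [ 2.61 -0.01  1.6 ]
35 [ 2.79 -0.01  1.26]
40 [ 2.93 -0.01  0.89]
45 [ 3.02 -0.01  0.51]
final [ 0.61134877 -0.02822915  0.1105265 ]
```

Call:
{"api": "play_rows", "payload": {
  "moves": [
    [[10,0.7,0,3,0,0,0],[10,0.7,0,3,0,0,0],[10,0.8,0,3,0,0,0],[10,0.8,0,3,0,0,0],[10,0.8,0,3,0,0,0]]
  ]
}}

```text
t: 18.0
tcp_pos: [0.6216, 0.0562, 0.2135]
orientation: [158.7, 89.4, 61.9]
contact_force: [0.1, 5.6, -2.0]
width: 0.0211
```

Call:
{"api": "play_rows", "payload": {
  "moves": [
    [[10,1,0,2.9,0,0,0],[10,1,0,2.9,0,0,0],[10,1.1,0,2.8,0,0,0],[10,1.2,0,2.8,0,0,0],[10,1.2,0,2.8,0,0,0]]
  ]
}}

```text
t: 18.42
tcp_pos: [0.6197, 0.0412, 0.2085]
orientation: [158.2, 89.3, 61.3]
contact_force: [0.4, 3.5, -0.7]
width: 0.0213
```

```bash
cat >> h.py <<'E'
def arcst():
    # where on the arc: offset TCP - gripped point taken as o; polar coords about the hinge
    o=np.array([.00165,.0004,-.0135]); c,R=tool(); s=r.sense()
    v=Ro.from_euler("z",-83,degrees=True).apply(c-o-[AX[0],AX[1],.112])
    rad=np.hypot(v[0],v[2]); th=np.arctan2(v[2],-v[0])-np.arctan2(.012,.119)
    print("t",s["t"],"th",round(th,3),"rad err mm",round((rad-np.hypot(.119,.012))*1000,1),"lat",round(v[1]*1000,1),"F",s["contact_force"].round(1),"w",s["width"].round(4),"tilt",(R.inv()*GB).as_rotvec(degrees=True).round(1)); return th
def nxt(th,th1,n):
    o=np.array([.00165,.0004,-.0135]); c,R=tool(); q=c
    for t in np.linspace(th,th1,n+1)[1:]:
        p=art(arm([[-.119,0,.124]],t),*AX)[0]+o; print(np.round(R.inv().apply(p-q)*1000,1),end=" "); q=p
    print(p)
E
python3 -c "
from h import *
t=arcst(); nxt(t,t-.256,10)"
```

```text
Traceback (most recent call last):
  File "h.py", line 43, in arcst
    print("t",s["t"],"th",round(th,3),"rad err mm",round((rad-np.hypot(.119,.012))*1000,1),"lat",round(v[1]*1000,1),"F",s["contact_force"].round(1),"w",s["width"].round(4),"tilt",(R.inv()*GB).as_rotvec(degrees=True).round(1)); return th
                                                                                                                                                        ^^^^^^^^^^^^^^^^
AttributeError: 'float' object has no attribute 'round'
```

```bash
sed -i 's/s\["width"\].round(4)/round(s["width"],4)/' h.py; python3 -c "
from h import *
t=arcst(); nxt(t,t-.256,10)"
```

```text
t 18.4167 th 1.051 rad err mm 0.8 lat 0.1 F [ 0.4  3.5 -0.7] w 0.0213 tilt [ 0.1 -0.7 -0.3]
[2.  0.1 2.5] [ 1.3 -0.   2.8] [ 1.4 -0.   2.7] [ 1.5 -0.   2.7] [ 1.5 -0.   2.7] [ 1.6 -0.   2.6] [ 1.7 -0.   2.6] [ 1.7 -0.   2.5] [ 1.8 -0.   2.5] [ 1.9 -0.   2.4] [0.61673725 0.0156826  0.19184739]
```

The arm follows with about 3.5 N and a radial error of 0.8 mm. Continue.

Call:
{"api": "play_rows", "payload": {
  "moves": [
    [[10,1.7,0,2.6,0,-0.2,0],[10,1.4,0,2.8,0,-0.2,0],[10,1.4,0,2.7,0,-0.1,0],[10,1.5,0,2.7,0,0,0],[10,1.5,0,2.7,0,0,0]]
  ]
}}

```text
t: 18.83
tcp_pos: [0.6177, 0.0257, 0.201]
orientation: [100.2, 89.7, 3.4]
contact_force: [-0.7, 4.6, 1.3]
width: 0.0213
```

Call:
{"api": "play_rows", "payload": {
  "moves": [
    [[10,1.7,0,2.6,0,0,0],[10,1.7,0,2.6,0,0,0],[10,1.8,0,2.5,0,0,0],[10,1.8,0,2.5,0,0,0],[10,1.9,0,2.4,0,0,0]]
  ]
}}

```text
t: 19.25
tcp_pos: [0.6158, 0.0112, 0.1913]
orientation: [87.0, 89.8, -9.9]
contact_force: [-2.2, 2.3, 2.1]
width: 0.0211
```

```bash
python3 -c "
from h import *
t=arcst(); nxt(t,t-.384,15)"
```

```text
t 19.25 th 0.763 rad err mm 2.5 lat 0.4 F [-2.2  2.3  2.1] w 0.0211 tilt [ 0.1  0.  -0.2]
[3.9 0.4 0.7] [ 2.1 -0.   2.2] [ 2.1 -0.   2.2] [ 2.2 -0.   2.1] [ 2.2 -0.   2.1] [ 2.3 -0.   2. ] [ 2.3 -0.   2. ] [ 2.4 -0.   1.9] [ 2.4 -0.   1.8] [ 2.5 -0.   1.8] [ 2.5 -0.   1.7] [ 2.6 -0.   1.6] [ 2.6 -0.   1.6] [ 2.7 -0.   1.5] [ 2.7 -0.   1.4] [ 0.61291651 -0.01543478  0.15365713]
```

Call:
{"api": "play_rows", "payload": {
  "moves": [
    [[10,2.6,0.2,1.7,0,0,0],[10,2.6,0.1,1.8,0,0,0],[10,2.5,0.1,1.8,0,0,0],[10,2.4,0,2,0,0,0],[10,2.3,0,2,0,0,0]]
  ]
}}

```text
t: 19.67
tcp_pos: [0.614, -0.0021, 0.179]
orientation: [23.4, 89.7, -73.6]
contact_force: [-2.6, 2.5, 3.4]
width: 0.0212
```

Call:
{"api": "play_rows", "payload": {
  "moves": [
    [[10,2.4,0,1.9,0,0,0],[10,2.4,0,1.9,0,0,0],[10,2.5,0,1.8,0,0,0],[10,2.5,0,1.7,0,0,0],[10,2.6,0,1.6,0,0,0]]
  ]
}}

```text
t: 20.08
tcp_pos: [0.6125, -0.0133, 0.1653]
orientation: [12.8, 89.6, -84.1]
contact_force: [-4.2, 1.0, 4.4]
width: 0.0215
```

```bash
python3 -c "
from h import *
t=arcst(); nxt(t,t-.256,10)"
```

```text
t 20.0833 th 0.471 rad err mm 4.0 lat 0.6 F [-4.2  1.   4.4] w 0.0215 tilt [ 0.   0.4 -0.1]
[ 4.8  0.6 -1.8] [ 2.6 -0.   1.5] [ 2.7 -0.   1.5] [ 2.7 -0.   1.4] [ 2.8 -0.   1.3] [ 2.8 -0.   1.3] [ 2.8 -0.   1.2] [ 2.9 -0.   1.1] [ 2.9 -0.   1. ] [ 2.9 -0.   1. ] [ 0.61199162 -0.02296745  0.13556594]
```

Call:
{"api": "play_rows", "payload": {
  "moves": [
    [[10,2.8,0.2,1.2,0,0,0],[10,2.8,0.2,1.2,0,0,0],[10,2.8,0.2,1.2,0,0,0],[10,2.8,0,1.1,0,0,0],[10,2.8,0,1,0,0,0]]
  ]
}}

```text
t: 20.5
tcp_pos: [0.6113, -0.0224, 0.15]
orientation: [-2.8, 89.3, -99.8]
contact_force: [-4.1, -1.3, 4.2]
width: 0.0217
```

Call:
{"api": "play_rows", "payload": {
  "moves": [
    [[10,2.9,0.1,1,0,0,0],[10,2.9,0.1,1,0,0,0],[10,2.9,0,0.9,0,0,0],[10,2.9,0,0.8,0,0,0],[10,2.9,0,0.8,0,0,0]]
  ]
}}

```text
t: 20.92
tcp_pos: [0.6104, -0.0291, 0.1338]
orientation: [-6.1, 89.2, -103.1]
contact_force: [-4.9, -2.4, 3.8]
width: 0.0216
```

```bash
python3 -c "
from h import *
t=arcst(); nxt(t,0,8)"
```

```text
t 20.9167 th 0.185 rad err mm 5.5 lat 0.8 F [-4.9 -2.4  3.8] w 0.0216 tilt [-0.   0.8  0.1]
[ 4.2  0.8 -4.6] [2.7 0.  0.7] [2.7 0.  0.6] [2.7 0.  0.5] [2.7 0.  0.5] [2.7 0.  0.4] [2.7 0.  0.3] [2.8 0.  0.3] [ 0.61134755 -0.02821299  0.1105    ]
```

Call:
{"api": "play_rows", "payload": {
  "moves": [
    [[10,2.8,0.2,0.3,0,0.2,0],[10,2.8,0.2,0.2,0,0.2,0],[10,2.8,0.2,0.2,0,0.2,0],[10,2.6,0,0,0,0,0],[10,2.4,0,0,0,0,0]]
  ]
}}

```text
t: 21.33
tcp_pos: [0.6098, -0.0329, 0.1184]
orientation: [-26.6, 89.6, -123.6]
contact_force: [-4.4, -2.9, 4.2]
width: 0.0213
```

Call:
{"api": "play_rows", "payload": {
  "moves": [
    [[10,1.6,0,0,0,0,0],[10,1.2,0,0,0,0,0],[10,1,0,0,0,0,0],[10,1,0,0,0,0,0],[10,0.5,0,0,0,0,0]]
  ]
}}

```text
t: 21.75
tcp_pos: [0.6097, -0.0342, 0.1116]
orientation: [-24.4, 89.5, -121.5]
contact_force: [-3.9, -2.0, 4.9]
width: 0.0212
```

Nearly closed. Go on in small steps until the pin touches.

Call:
{"api": "play_rows", "payload": {
  "moves": [
    [[10,0.8,0,0,0,0,0],[10,0.8,0,0,0,0,0],[10,0.8,0,0,0,0,0],[10,0.6,0,0,0,0,0],[10,0.6,0,0,0,0,0]]
  ]
}}

```text
t: 22.17
tcp_pos: [0.6096, -0.0347, 0.1079]
orientation: [-21.7, 89.4, -118.7]
contact_force: [-3.3, -2.3, 3.3]
width: 0.0215
```

```bash
python3 - <<'E'
from h import *
import cv2
arcst(); b=imaging.capture("side"); a=imaging.capture("scene")
cv2.imwrite("pics/c9.png",np.hstack([cv2.resize(b[110:250,180:300,::-1],(400,480),interpolation=cv2.INTER_CUBIC),cv2.resize(a[150:260,190:290,::-1],(400,480),interpolation=cv2.INTER_CUBIC)]))
E
```

```text
t 22.1667 th -0.026 rad err mm 6.3 lat 0.9 F [-3.3 -2.3  3.3] w 0.0215 tilt [-0.   0.5  0.2]
```

View pics/c9.png

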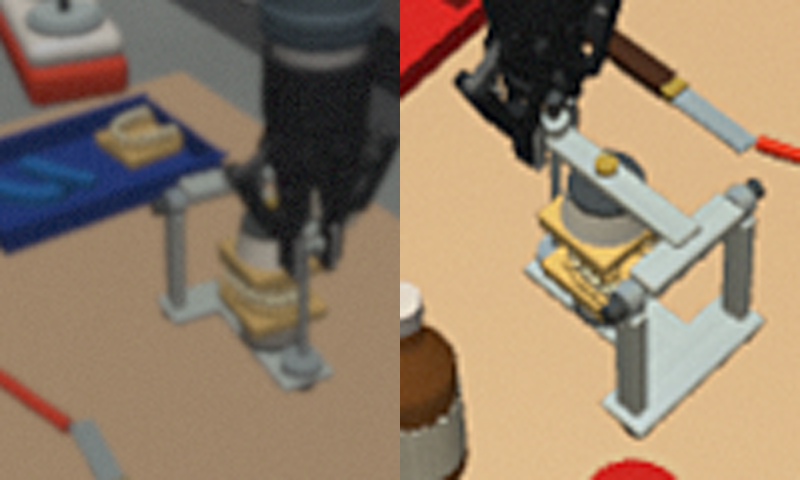

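It looks almost closed, with the pin just over the table at (300,365). Keep pressing gently until the force rises.

Call:
{"api": "play_rows", "payload": {
  "moves": [
    [[10,0.8,0,0,0,0,0],[10,0.8,0,0,0,0,0],[10,0.8,0,0,0,0,0],[10,0.6,0,0,0,0,0],[10,0.6,0,0,0,0,0]]
  ]
}}

```text
t: 22.68
tcp_pos: [0.6096, -0.035, 0.1043]
orientation: [-19.9, 89.4, -117.0]
contact_force: [-4.9, -3.1, 3.7]
width: 0.021
```

Call:
{"api": "play_rows", "payload": {
  "moves": [
    [[10,0.8,0,0,0,0,0],[10,0.6,0,0,0,0,0],[10,0.6,0,0,0,0,0],[10,0.6,0,0,0,0,0],[10,0.6,0,0,0,0,0]]
  ]
}}

```text
t: 23.1
tcp_pos: [0.6096, -0.035, 0.104]
orientation: [-19.4, 89.4, -116.4]
contact_force: [-6.4, -2.7, 7.2]
width: 0.0209
```

Call:
{"api": "play_rows", "payload": {
  "moves": [
    [[10,1,0,0,0,0,0],[10,1,0,0,0,0,0],[10,1,0,0,0,0,0],[10,1.2,0,0,0,0,0],[10,1.2,0,0,0,0,0]]
  ]
}}

```text
t: 23.52
tcp_pos: [0.6097, -0.035, 0.104]
orientation: [-17.4, 89.3, -114.4]
contact_force: [-7.8, -2.3, 11.4]
width: 0.021
```

```bash
python3 - <<'E'
from h import *
arcst(); s=r.sense(); print(s["tcp_pos"])
E
```

```text
t 23.5167 th -0.057 rad err mm 6.5 lat 0.8 F [-7.8 -2.3 11.4] w 0.021 tilt [0.1 0.7 0.2]
[ 0.60966204 -0.03504794  0.10402628]
```

Hard stop: z is fixed while the force rises to 11 N, so the pin is on the table. Release and withdraw upwards.

Call:
{"api": "play_rows", "payload": {
  "moves": [
    [[26,0,0,0,0,0,0],[32,0,0,0,0,0,0],[45,0,0,0,0,0,0],[60,0,0,0,0,0,0],[60,0,0,0,0,0,0]]
  ]
}}

```text
t: 23.93
tcp_pos: [0.6119, -0.0332, 0.104]
orientation: [10.6, 89.5, -86.3]
contact_force: [0.2, 0.3, 0.0]
width: 0.0601
```

Call:
{"api": "play_rows", "payload": {
  "moves": [
    [[60,-4,0,0,0,0,0],[60,-10,0,0,0,0,0],[60,-20,0,0,0,0,0],[60,-35,0,0,0,0,0],[60,-35,0,0,0,0,0]]
  ]
}}

```text
t: 24.35
tcp_pos: [0.6064, -0.0306, 0.2028]
orientation: [-69.5, 89.0, -166.4]
contact_force: [0.0, -0.2, -0.3]
width: 0.06
```

Call:
{"api": "play_rows", "payload": {
  "moves": [
    [[60,-35,0,20,0,0,0],[60,-35,0,30,0,0,0],[60,-20,0,30,0,0,0],[60,0,0,30,0,0,0],[60,0,0,0,0,0,0]]
  ]
}}

```text
t: 24.77
tcp_pos: [0.5979, -0.1394, 0.31]
orientation: [10.6, 89.4, -85.9]
contact_force: [-1.2, 1.1, -0.8]
width: 0.0598
```

```bash
python3 - <<'E'
from h import *
import cv2
s=r.sense(); print(s["t"],s["tcp_pos"],s["contact_force"])
b=imaging.capture("side"); a=imaging.capture("scene"); D=imaging.camera_model("side");S=imaging.camera_model("scene")
for n,m in (("side",D),("scene",S)):
    for th in (0,.05): print(n,th,"bar end/pin top/tip",proj(m,art(arm([[-.13,0,.124],[-.118,0,.149],[-.118,0,.024]],th),*AX)).round(1).tolist())
cv2.imwrite("pics/f.png",np.hstack([cv2.resize(b[110:250,180:300,::-1],(400,480),interpolation=cv2.INTER_CUBIC),cv2.resize(a[150:320,190:400,::-1],(400,480),interpolation=cv2.INTER_CUBIC)]))
E
```

```text
24.7667 [ 0.59786301 -0.1394169   0.31002828] [-1.19332578  1.11737119 -0.76371238]
side 0 bar end/pin top/tip [[273.1, 184.2], [270.9, 173.2], [269.4, 213.8]]
side 0.05 bar end/pin top/tip [[273.0, 181.8], [270.6, 170.8], [270.3, 212.9]]
scene 0 bar end/pin top/tip [[224.7, 178.7], [227.5, 174.0], [229.3, 206.2]]
scene 0.05 bar end/pin top/tip [[224.8, 177.1], [228.0, 172.7], [228.2, 204.0]]
```

View pics/f.png

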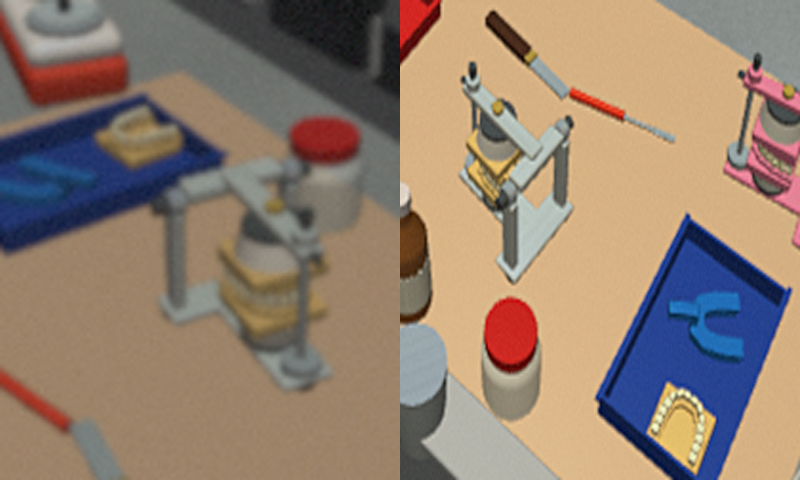

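The side view shows the pin standing on the table disc at (300,365) and the arm level. In the scene view the tray lies flat in the blue pan, and the gripper is clear of everything. I'm handing the job in.

```bash
python3 -c "
from station import r
print(r.sense()['t'],r.sign_off())"
```

```text
the job is handed in; nothing more can be done
24.8667 None
```

The job is done and handed in at 24.9 s, well inside the 72 s limit.

- **Tray:** I lifted it straight up 24 mm off the grey articulator's lower cast and carried it round on the robot side. It went down on the free floor of the blue pan with about 2.5 N of contact. The last picture shows it flat, handle up, clear of the walls and of the stone cast.
- **Upper arm:** I swung it down in steps of about 3 mm with the bar held in the pads; measured force stayed under about 7 N during the swing. It ended on a hard stop: the tool stopped moving while the upward force rose to 11 N. The last pictures show the pin on the table and the arm level.
- **Everything else:** After release the gripper read no contact force and moved clear. What the last pictures cover of the rest of the bench looked unmoved. The red pan's cast, the mixing bowl and most of the bottle were outside them.

**Disagreement:** the arc I computed ended about 6 mm off from the measured one, both outward and in height. That points to a few millimetres of error in my articulator or arm-angle estimate, or some slip of the pads on the bar. I judged the arm closed from the hard stop and the pictures rather than from the computed angle.

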